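# Roll the bar into the V-block and against its stop

## Robot

A 6-joint arm with a two-finger parallel gripper is mounted at the origin on a cart in front of the work surface, level with it; the furniture and walls round the work are solid. World frame = base frame: x ahead of the robot, y to its left, z up, the work surface at z = 0. Lengths are in m, angles in rad, forces in N, time in s.
With the tool pointing down it reaches from about 0.35 to 0.775 m from the base axis. Payload 5.5 kg.
Tool frame: the origin (TCP) lies on the centre line of the jaws, within the pads' length; the fingertips stand 17 mm ahead of it and the grasp point (between the pads) lies 2 mm behind it; z points along the fingers, y is the direction in which the jaws open and shut (so a half turn about z gives the same grasp; the last joint's range is limited). The gripper opens to 85 mm and grips with 20 to 120 N. Pads are 22 mm wide; open, the fingers measure 114 mm over their backs; the gripper's body (76 mm by 85 mm) begins 54 mm behind the grasp point. The pads swing forward as they close: fully open they stand 13 mm farther back than shut.
Start: joints at [-1.448, 0.313, 0.046, 1.304, 0, 1.431], TCP at [0.149, -0.555, 0.222] pointing down, gripper open.
Joint ranges: [-2.76, 2.76], [-0.86, 1.69], [-1.03, 1.26], [-2.2, 2.34], [-1.47, 1.5], [-3.14, 3.14]. Speed limits (rad/s): [2.57, 2.57, 3.14, 3.14, 3.14, 3.14].

## Interface

Orientations are given as a unit quaternion [w, x, y, z].
In Python, from workcell import env gives the robot as it stands.
- The arm moves only by the tool servo_tool, never from a script. Its argument "increments" is a list of rows, each an object of numbers: "claw": the closure, from 0 (fully open) to 1 (shut); "x", "y", "z": the shift along the world's x, y, z in units of 25 mm (1.0 is 25 mm); "ax", "ay", "az": the turn, a rotation vector about the world's x, y, z in units of 8 degrees (1.0 is 8 degrees). A call has 1 to 5 rows; each row shifts and turns the commanded pose from where the row before left it; what a row does not reach is not made up. A row lasts 1/10 s, in which the tool goes at most 50 mm and 8.59 degrees, less where a joint would pass 70% of its speed; a pose out of reach is approached as far as the arm can. A call is refused whole if a number of a shift passes 1 or a number of a turn 1, either way. A call with a gripper value outside its range is refused whole. The fingers move at their own pace and stop on an object; "newtons" is the grip in N (left out, the last holds). Time passes only in rows, so rows that do not move let the fingers close. It gives the time, the measured TCP pose, the force and the opening at its end, in the units of the state.
- env.get_state(): the state, without advancing time (a new reading comes with each control period).
- env.read_camera(name): name is "side" or "top" or "wrist"; returns the picture (400x640x3 uint8, red, green, blue); there is no depth.
- env.calibration(name): a dict with "K" (3x3 intrinsics, pixels), "distortion" ([k1, k2, p1, p2, k3] as OpenCV has them; the pictures are not rectified), "world_to_cam" (4x4, takes a point from world to camera coordinates). Camera axes: x right, y down, z forward; pixel columns grow to the right and rows downward; lengths in m; the calibration is good to about 2 mm. A picture is of the moment at which its call begins: read the wrist's pose just before it. calibration takes no time and is no camera call; for the wrist camera it gives the pose at the moment of the call.
- env.hand_in(): hands the job in, once; it reports no verdict.
The state is a dict: "clock": time; "joint_pos": joint angles; "qvel": joint speeds; "tau": joint torques, N m; "tcp_pos": TCP position; "orientation": TCP orientation; "wrist_force": force on the tool from outside, world axes, zero at the start; "ft_torque": the same for the moment, N m; "finger_gap": finger opening in m.
Only numpy, scipy, OpenCV 4.12 (cv2) and the standard library are available. Lean on these libraries where they do the work, as an engineer would, in place of code of your own. Each camera call takes 0.05 s, during which the arm holds its last target.

## Task

Roll the round metal bar along the bench by its side, up the ramp of the V-block, until it lies down in the V-groove; then slide it along the groove until its left end touches the block's end stop. Only push it with the fingers: never lift it or pick it up, do not knock over or shove the other things, and leave the bar lying still in the groove.

Things in the scene. Friction and masses are not known exactly. Their poses are not given: they have to be found in the camera images.
- bar: Plain smooth solid aluminium round bar, diameter 50 mm, length 130 mm, 0.5 to 0.85 kg, lying on the bench before the V-block's ramp, turned up to 0.25 rad from the groove's direction. Origin at its middle on its axis, 25 mm above the bench at the start; own y axis along the bar, free right end at -65 mm. x and z turn as it rolls; it rolls freely.
- v_block: Grey steel V-block fixed to the bench, 160 mm long in y (-80 to +80), x from -74 to +48 mm. Origin on the bench under the groove's middle; z up, y along the groove to the left, x across it, away from the robot. A ramp as long as the block rises from the bench at x = -74 mm to a lip 11 mm high at x = -20 to -15 mm; the V-groove lies behind it, then a steep back wall 28 mm high.
- groove (a point): Point where the axis of a seated bar passes the middle of the block: 31 mm above the V-block's origin. The groove's flanks slope 30 degrees, lowest line 2 mm above the bench; a seated bar's top is at 56 mm. The groove's right (-y) end is open and the bar may stick out there. Axes as the V-block.
- stop (a point): Middle of the end stop's inner face, 72 mm left (+y) of the groove point. The stop is an upright plate 8 mm thick, 38 mm high, across the left end of the groove only (x = -10 to +48 mm). A bar that touches it has its middle 65 mm to the right of this point. Axes as the V-block.
- vial: Tall glass vial with a black cap, 22 mm across, 96 mm high, standing left of the V-block. Leave alone. Origin under its middle.
- dish: Clear petri dish, 57 mm across, 14 mm high, left of the bar. Leave alone. Origin under its middle.
- tube_tray: Low clear microtube rack, about 89 by 66 mm, 66 mm high with its one standing tube, right of the bar. Leave alone. Origin under its middle.
- tip_box: Pipette tip box with a dark blue base, 92 by 123 by 71 mm, at the left. Leave alone. Origin under its middle.
There are look-alikes about, which are no part of the job. Leave any green or yellow look-alike of the bar alone.

How it is judged:
On the way:
1. the bar has been rolled over the lip and lies in the V-groove (x of bar in the frame of v_block between -0.006 and 0.006 m and z of bar in the frame of v_block below 0.035 m and angle between the y axis of bar and the y axis of v_block, either way round below 0.1 rad), for 0.1 s.
At the end, for the whole second after the job is handed in: The bar lies at rest in the V-groove (axis within 4 mm of the groove's middle and 3 mm of its seated height, parallel within 0.05 rad), with its left end within 4 mm of the end stop (x of bar in the frame of v_block between -0.004 and 0.004 m and z of bar in the frame of v_block between 0.028 and 0.034 m and angle between the y axis of bar and the y axis of v_block, either way round below 0.05 rad and y of bar in the frame of v_block between 0.003 and 0.01 m and linear speed of bar below 0.01 m/s and angular speed of bar below 0.2 rad/s); the robot touches nothing.
It fails at once if the bar is lifted off the bench before the ramp (x of bar in the frame of v_block below -0.095 m and height (world z) of bar above 0.032 m).
It fails at once if the bar is lifted clear of the V-block (height (world z) of bar above 0.046 m).
It fails at once if the bar is tipped up on end (angle between bar's own y axis and vertical below 1.22 rad or angle between bar's own y axis and vertical above 1.92 rad).
It fails at once if another thing is shoved or knocked over (distance of any of vial, dish, tube_tray, tip_box from where it was at the start of the episode above 0.02 m or angle between vial's own z axis and vertical above 0.5 rad).
It also fails if it takes over 54 s, if anything falls off the work surface, if the arm or the gripper's body presses on something with over 40 N, if the wrist force passes 120 N, or if a joint passes its speed limit or range.

## Working session

There is one attempt and no reset: what is moved stays moved. The work goes in short steps, Python scripts to look and compute and a tool call to move; the robot and the scene stay as the last step left them, time stands still between calls to the robot, and variables do not carry over. Pictures are saved under pics/ and viewed, and the job is handed in when it is done.

Besides the shell and the picture viewer there is one more tool, called in YAML: its name, and indented under it one key for each argument. servo_tool: Moves the arm, as the interface text tells. Its arguments: {"type":"object","properties":{"increments":{"type":"array"},"newtons":{"type":"number"}},"required":["increments"]}

```bash
mkdir -p pics; ls
python3 - <<'E'
from workcell import env
import cv2
s=env.get_state();print(s)
for n in("top","side"):
    im=env.read_camera(n);cv2.imwrite(f"pics/{n}0.png",im[:,:,::-1]);c=env.calibration(n);print(n,c)
E
```

```text
pics
{'clock': 0.0, 'joint_pos': array([-1.44761738e+00,  3.13945020e-01,  4.49568627e-02,  1.30358991e+00,
       -1.09445085e-05,  1.43119843e+00]), 'qvel': array([ 1.02707789e-04, -2.64367478e-04,  6.23037430e-04, -4.45087536e-04,
       -3.75230629e-04, -4.42124837e-05]), 'tau': array([-2.21873506e-05, -4.80629539e+01,  2.98531759e+01,  1.94723869e-02,
       -5.67412928e-05,  2.31205092e-06]), 'tcp_pos': array([ 0.14928596, -0.55472861,  0.22073135]), 'orientation': array([-8.90882705e-04,  9.91380557e-01,  1.31010676e-01,  1.84140365e-06]), 'wrist_force': array([ 0.58337155, -0.98274906, -0.21456841]), 'ft_torque': array([-0.04749686,  0.01698246,  0.06741924]), 'finger_gap': 0.08541469863591578}
top {'K': array([[514.71584337,   0.        , 319.57538441],
       [  0.        , 514.71584337, 198.59161965],
       [  0.        ,   0.        ,   1.        ]]), 'distortion': array([0.04793438, 0.        , 0.        , 0.        , 0.        ]), 'world_to_cam': array([[ 0.02634854, -0.99948744,  0.01818289,  0.07423179],
       [-0.9954298 , -0.02790305, -0.09132868,  0.54337653],
       [ 0.09178923, -0.01569341, -0.99565479,  1.58185195],
       [ 0.        ,  0.        ,  0.        ,  1.        ]])}
side {'K': array([[405.30370032,   0.        , 325.58085304],
       [  0.        , 405.30370032, 203.70754932],
       [  0.        ,   0.        ,   1.        ]]), 'distortion': array([0.0231313, 0.       , 0.       , 0.       , 0.       ]), 'world_to_cam': array([[ 0.97674308,  0.21299129,  0.02465106, -0.55199669],
       [ 0.11608896, -0.4286673 , -0.89597304,  0.02773739],
       [-0.18026735,  0.87799718, -0.44342376,  1.32730779],
       [ 0.        ,  0.        ,  0.        ,  1.        ]])}
```

View pics/top0.png

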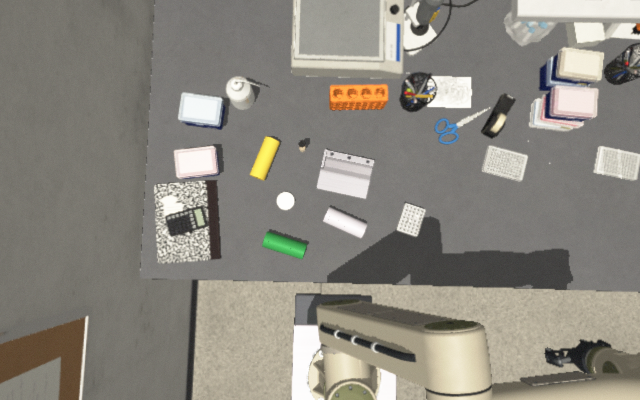

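View pics/side0.png

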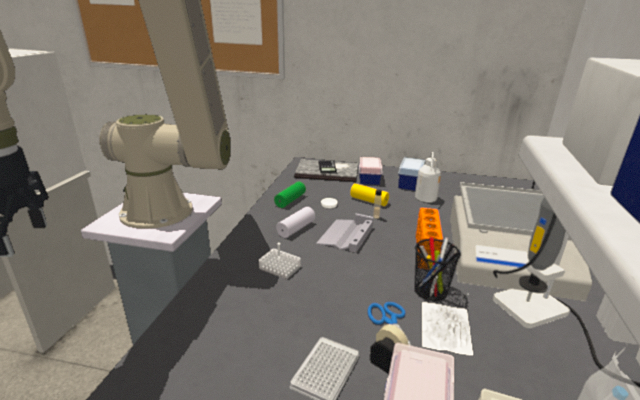

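The top view shows three cylinders: silver at (345,222), green at (285,244) and yellow at (265,158). The silver one fits, since it is plain metal and lies before the V-block's ramp at (346,174). I'll confirm this in an enlarged crop and measure it.

Run:
```python
import cv2
im=cv2.imread("pics/top0.png")[130:260,270:440];cv2.imwrite("pics/top0c.png",cv2.resize(im,None,fx=4.5,fy=4.5,interpolation=cv2.INTER_CUBIC))
im=cv2.imread("pics/side0.png")[180:285,250:400];cv2.imwrite("pics/side0c.png",cv2.resize(im,None,fx=5,fy=5,interpolation=cv2.INTER_CUBIC))
```

```text
(no output)
```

View pics/top0c.png

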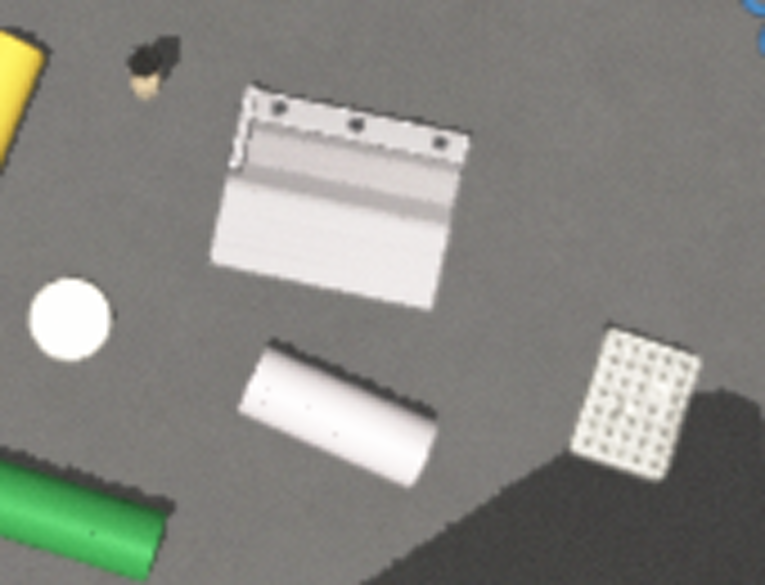

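View pics/side0c.png

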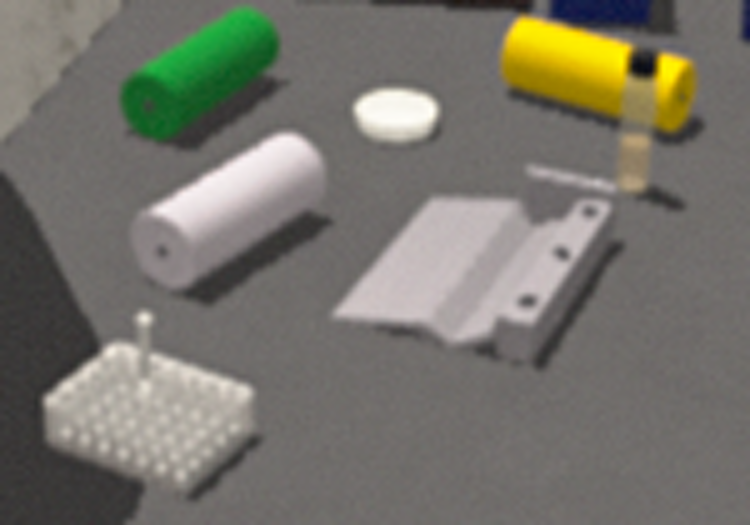

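The crops confirm it: the silver bar is at top crop (338,418), and the V-block's ramp faces it with the stop at upper left. Next I'll measure both.

```bash
cat > h.py <<'E'
import numpy as np,cv2
from workcell import env
def ray(n,uv,cal=None):
    c=cal or env.calibration(n);T=c["world_to_cam"];R=T[:3,:3];t=T[:3,3]
    p=cv2.undistortPoints(np.array(uv,float).reshape(-1,1,2),c["K"],c["distortion"]).reshape(-1,2)
    d=np.c_[p,np.ones(len(p))]@R
    return -R.T@t,d
def onplane(n,uv,z,cal=None):
    o,d=ray(n,uv,cal);return o+d*((z-o[2])/d[:,2])[:,None]
def proj(n,P,cal=None):
    c=cal or env.calibration(n);T=c["world_to_cam"]
    return cv2.projectPoints(np.array(P,float).reshape(-1,3),cv2.Rodrigues(T[:3,:3])[0],T[:3,3],c["K"],c["distortion"])[0].reshape(-1,2)
E
python3 - <<'E'
from h import *
im=cv2.imread("pics/top0.png")
hsv=cv2.cvtColor(im,cv2.COLOR_BGR2HSV)
m=((hsv[...,1]<60)&(hsv[...,2]>135)).astype(np.uint8);m[:,:270]=0;m[:,440:]=0;m[:130]=0;m[265:]=0
for c in cv2.findContours(m,0,cv2.CHAIN_APPROX_NONE)[0]:
    if cv2.contourArea(c)<50: continue
    r=cv2.minAreaRect(c);b=cv2.boxPoints(r);print("area",cv2.contourArea(c),r[0]);print(b.round(1).tolist())
    w=onplane("top",b,0.025);print(w.round(4).tolist())
    k=[np.linalg.norm(w[1]-w[0]),np.linalg.norm(w[2]-w[1])];print(k,w.mean(0))
    l=w[1]-w[0] if k[0]>k[1] else w[2]-w[1];print("yaw",(np.arctan2(-l[0],l[1])+np.pi/2)%np.pi-np.pi/2)
q=np.array([[211,264],[432,310],[468,135],[250,88],[236,178],[448,218]])/4.5+[270-.4,130-.4]
for z in(0,.011,.028):print(z,onplane("top",q,z).round(4).tolist())
E
```

```text
area 670.0 (344.680419921875, 222.96905517578125)
[[321.0, 221.5], [327.70001220703125, 206.39999389648438], [368.29998779296875, 224.5], [361.70001220703125, 239.5]]
[[0.4699, 0.0826, 0.025], [0.5173, 0.063, 0.025], [0.4645, -0.0647, 0.025], [0.4174, -0.0447, 0.025]]
[np.float64(0.05126362434201199), np.float64(0.1381725002260322)] [0.46730367 0.00906074 0.025     ]
yaw -0.39177177477604275
area 629.5 (410.6500549316406, 219.5500030517578)
[[394.79998779296875, 229.60000610351562], [404.0, 202.0], [426.5, 209.5], [417.29998779296875, 237.10000610351562]]
[[0.4509, -0.1472, 0.025], [0.5378, -0.1748, 0.025], [0.5163, -0.2452, 0.025], [0.4297, -0.2172, 0.025]]
[np.float64(0.09113882876184569), np.float64(0.07361654498192337)] [ 0.48367094 -0.19611058  0.025     ]
yaw 1.2625039596294823
area 273.0 (285.0, 200.5)
[[276.0, 191.0], [294.0, 191.0], [294.0, 210.0], [276.0, 210.0]]
[[0.561, 0.2254, 0.025], [0.5626, 0.1694, 0.025], [0.5032, 0.1675, 0.025], [0.5017, 0.2234, 0.025]]
[np.float64(0.056045916335705694), np.float64(0.059401426336728874)] [0.53215367 0.19643073 0.025     ]
yaw -1.5398880596607603
area 2033.0 (344.9658508300781, 173.99267578125)
[[314.8999938964844, 188.5], [323.5, 148.5], [375.0, 159.5], [366.5, 199.5]]
[[0.5724, 0.1044, 0.025], [0.6997, 0.0809, 0.025], [0.6693, -0.0821, 0.025], [0.5423, -0.0574, 0.025]]
[np.float64(0.12950951446074366), np.float64(0.1658064438439663)] [0.620928   0.01145436 0.025     ]
yaw -0.18446059102311274
0 [[0.576, 0.0993, 0.0], [0.5478, -0.0573, 0.0], [0.6732, -0.0806, 0.0], [0.7024, 0.075, 0.0], [0.6377, 0.0832, 0.0], [0.6135, -0.0675, 0.0]]
0.011 [[0.5748, 0.0994, 0.011], [0.5468, -0.0562, 0.011], [0.6713, -0.0793, 0.011], [0.7003, 0.0752, 0.011], [0.636, 0.0834, 0.011], [0.612, -0.0662, 0.011]]
0.028 [[0.5729, 0.0995, 0.028], [0.5451, -0.0544, 0.028], [0.6684, -0.0772, 0.028], [0.6971, 0.0756, 0.028], [0.6335, 0.0837, 0.028], [0.6097, -0.0643, 0.028]]
```

servo_tool:
  increments:
    - {"x": 1, "y": 1, "az": -0.94}
    - {"x": 1, "y": 1, "az": -0.94}
    - {"x": 1, "y": 1, "az": -0.94}
    - {"x": 1, "y": 1, "az": -0.94}
    - {"x": 1, "y": 1, "az": -0.94}

```text
schema error: expected keys claw, x, y, z, ax, ay, az
```

servo_tool:
  increments:
    - {"x": 1, "y": 1}
    - {"x": 1, "y": 1}
    - {"x": 1, "y": 1}
    - {"x": 1, "y": 1}
    - {"x": 1, "y": 1}

```text
schema error: expected keys claw, x, y, z, ax, ay, az
```

servo_tool:
  increments:
    - {"y": 1}
    - {"y": 1}
    - {"y": 1}
    - {"y": 1}
    - {"y": 1}

```text
schema error: expected keys claw, x, y, z, ax, ay, az
```

servo_tool:
  increments:
    - {"y": 1}
    - {"y": 1}
    - {"y": 1}
    - {"y": 1}
    - {"y": 1}

```text
schema error: expected keys claw, x, y, z, ax, ay, az
```

servo_tool:
  increments:
    - {"y": 1}
    - {"y": 1}
    - {"y": 0.8}
    - {}
    - {}

```text
schema error: expected keys claw, x, y, z, ax, ay, az
```

servo_tool:
  increments:
    - {"claw": 0.2, "x": 1, "y": 1, "z": 0, "ax": 0, "ay": 0, "az": -0.94}
    - {"claw": 0.2, "x": 1, "y": 1, "z": 0, "ax": 0, "ay": 0, "az": -0.94}
    - {"claw": 0.2, "x": 1, "y": 1, "z": 0, "ax": 0, "ay": 0, "az": -0.94}
    - {"claw": 0.2, "x": 1, "y": 1, "z": 0, "ax": 0, "ay": 0, "az": -0.94}
    - {"claw": 0.2, "x": 1, "y": 1, "z": 0, "ax": 0, "ay": 0, "az": -0.94}

```text
clock: 0.6
tcp_pos: [0.275, -0.4289, 0.2212]
orientation: [-0.0, 0.98, -0.198, -0.0]
wrist_force: [1.0, -1.0, 0.0]
finger_gap: 0.0683
```

servo_tool:
  increments:
    - {"claw": 0.2, "x": 1, "y": 1, "z": 0, "ax": 0, "ay": 0, "az": 0}
    - {"claw": 0.2, "x": 1, "y": 1, "z": 0, "ax": 0, "ay": 0, "az": 0}
    - {"claw": 0.2, "x": 1, "y": 1, "z": 0, "ax": 0, "ay": 0, "az": 0}
    - {"claw": 0.2, "x": 1, "y": 1, "z": 0, "ax": 0, "ay": 0, "az": 0}
    - {"claw": 0.2, "x": 1, "y": 1, "z": 0, "ax": 0, "ay": 0, "az": 0}

```text
clock: 1.1
tcp_pos: [0.4, -0.3039, 0.2213]
orientation: [-0.0, 0.981, -0.196, -0.0]
wrist_force: [1.0, -0.0, 1.2]
finger_gap: 0.0684
```

servo_tool:
  increments:
    - {"claw": 0.2, "x": 0, "y": 1, "z": 0, "ax": 0, "ay": 0, "az": 0}
    - {"claw": 0.2, "x": 0, "y": 1, "z": 0, "ax": 0, "ay": 0, "az": 0}
    - {"claw": 0.2, "x": 0, "y": 1, "z": 0, "ax": 0, "ay": 0, "az": 0}
    - {"claw": 0.2, "x": 0, "y": 1, "z": 0, "ax": 0, "ay": 0, "az": 0}
    - {"claw": 0.2, "x": 0, "y": 1, "z": 0, "ax": 0, "ay": 0, "az": 0}

```text
clock: 1.6
tcp_pos: [0.399, -0.1791, 0.2212]
orientation: [-0.0, 0.981, -0.195, -0.0]
wrist_force: [0.2, -0.3, 0.0]
finger_gap: 0.0682
```

servo_tool:
  increments:
    - {"claw": 0.2, "x": 0, "y": 1, "z": 0, "ax": 0, "ay": 0, "az": 0}
    - {"claw": 0.2, "x": 0, "y": 1, "z": 0, "ax": 0, "ay": 0, "az": 0}
    - {"claw": 0.2, "x": 0, "y": 1, "z": 0, "ax": 0, "ay": 0, "az": 0}
    - {"claw": 0.2, "x": 0, "y": 1, "z": 0, "ax": 0, "ay": 0, "az": 0}
    - {"claw": 0.2, "x": 0, "y": 0, "z": 0, "ax": 0, "ay": 0, "az": 0}

```text
clock: 2.1
tcp_pos: [0.3985, -0.078, 0.2214]
orientation: [-0.0, 0.981, -0.193, -0.001]
wrist_force: [-0.0, -0.2, 0.3]
finger_gap: 0.0684
```

servo_tool:
  increments:
    - {"claw": 0.2, "x": 0, "y": 1, "z": 0, "ax": 0, "ay": 0, "az": 0}
    - {"claw": 0.2, "x": 0, "y": 1, "z": 0, "ax": 0, "ay": 0, "az": 0}
    - {"claw": 0.2, "x": 0, "y": 1, "z": 0, "ax": 0, "ay": 0, "az": 0}
    - {"claw": 0.2, "x": 0, "y": 1, "z": 0, "ax": 0, "ay": 0, "az": 0}
    - {"claw": 0.2, "x": 0, "y": 0.5, "z": 0, "ax": 0, "ay": 0, "az": 0}

```text
clock: 2.6
tcp_pos: [0.3768, -0.0261, 0.2217]
orientation: [-0.025, 0.987, -0.162, 0.004]
wrist_force: [-0.2, -0.2, 0.6]
finger_gap: 0.0682
```

Run:
```python
from h import *
c=env.calibration("wrist");im=env.read_camera("wrist");cv2.imwrite("pics/w1.png",im[:,:,::-1])
np.save("w1.npy",c,allow_pickle=True)
print(c["world_to_cam"],c["K"][0,0],c["distortion"])
```

```text
[[-0.31962299 -0.94615259 -0.05134601  0.10763364]
 [-0.91890902  0.29628705  0.26042313  0.32000575]
 [-0.23118686  0.13041953 -0.9641283   0.46869522]
 [ 0.          0.          0.          1.        ]] 349.22206711544686 [0.02381255 0.         0.         0.         0.        ]
```

View pics/w1.png

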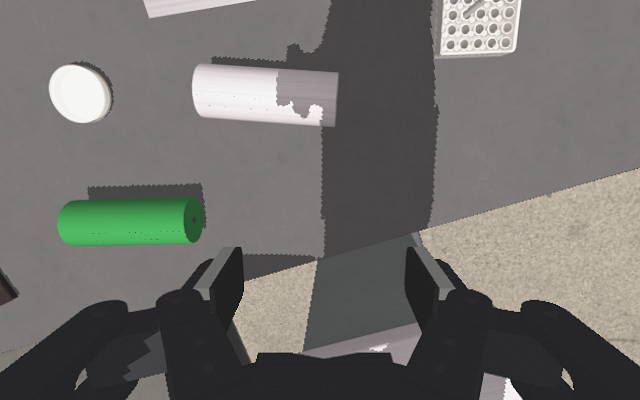

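Run:
```python
from h import *
s=env.get_state();print(s['joint_pos'].round(3),s['tcp_pos'],s['orientation'],s['clock'])
```

```text
[-0.325 -0.078 -0.404  1.246  0.051  3.141] [ 0.37658277 -0.02585762  0.22170937] [-0.02537473  0.98654835 -0.16144342  0.00380861] 2.65
```

Joint 6 is at its limit, so I'll turn the tool half a turn the other way, which gives the same grasp.

servo_tool:
  increments:
    - {"claw": 0.2, "x": 0, "y": 0, "z": 0, "ax": 0, "ay": 0, "az": 1}
    - {"claw": 0.2, "x": 0, "y": 0, "z": 0, "ax": 0, "ay": 0, "az": 1}
    - {"claw": 0.2, "x": 0, "y": 0, "z": 0, "ax": 0, "ay": 0, "az": 1}
    - {"claw": 0.2, "x": 0, "y": 0, "z": 0, "ax": 0, "ay": 0, "az": 1}
    - {"claw": 0.2, "x": 0, "y": 0, "z": 0, "ax": 0, "ay": 0, "az": 1}

```text
clock: 3.15
tcp_pos: [0.3778, -0.0272, 0.2217]
orientation: [-0.025, 0.982, 0.188, -0.005]
wrist_force: [-0.0, -0.3, 0.2]
finger_gap: 0.0685
```

servo_tool:
  increments:
    - {"claw": 0.2, "x": 0, "y": 0, "z": 0, "ax": 0, "ay": 0, "az": 1}
    - {"claw": 0.2, "x": 0, "y": 0, "z": 0, "ax": 0, "ay": 0, "az": 1}
    - {"claw": 0.2, "x": 0, "y": 0, "z": 0, "ax": 0, "ay": 0, "az": 1}
    - {"claw": 0.2, "x": 0, "y": 0, "z": 0, "ax": 0, "ay": 0, "az": 1}
    - {"claw": 0.2, "x": 0, "y": 0, "z": 0, "ax": 0, "ay": 0, "az": 1}

```text
clock: 3.65
tcp_pos: [0.3778, -0.0272, 0.2217]
orientation: [-0.021, 0.858, 0.512, -0.013]
wrist_force: [-0.3, -0.7, -0.7]
finger_gap: 0.0683
```

servo_tool:
  increments:
    - {"claw": 0.2, "x": 0, "y": 0, "z": 0, "ax": 0, "ay": 0, "az": 1}
    - {"claw": 0.2, "x": 0, "y": 0, "z": 0, "ax": 0, "ay": 0, "az": 1}
    - {"claw": 0.2, "x": 0, "y": 0, "z": 0, "ax": 0, "ay": 0, "az": 1}
    - {"claw": 0.2, "x": 0, "y": 0, "z": 0, "ax": 0, "ay": 0, "az": 1}
    - {"claw": 0.2, "x": 0, "y": 0, "z": 0, "ax": 0, "ay": 0, "az": 1}

```text
clock: 4.15
tcp_pos: [0.3778, -0.0271, 0.2217]
orientation: [-0.016, 0.631, 0.775, -0.02]
wrist_force: [-0.7, 0.3, 0.6]
finger_gap: 0.0682
```

servo_tool:
  increments:
    - {"claw": 0.2, "x": 0, "y": 0, "z": 0, "ax": 0, "ay": 0, "az": 1}
    - {"claw": 0.2, "x": 0, "y": 0, "z": 0, "ax": 0, "ay": 0, "az": 1}
    - {"claw": 0.2, "x": 0, "y": 0, "z": 0, "ax": 0, "ay": 0, "az": 1}
    - {"claw": 0.2, "x": 0, "y": 0, "z": 0, "ax": 0, "ay": 0, "az": 1}
    - {"claw": 0.2, "x": 0, "y": 0, "z": 0, "ax": 0, "ay": 0, "az": 1}

```text
clock: 4.65
tcp_pos: [0.3778, -0.0271, 0.2217]
orientation: [-0.008, 0.328, 0.944, -0.024]
wrist_force: [-0.2, -0.3, 0.3]
finger_gap: 0.0682
```

```bash
cat > st.py <<'E'
from h import *
from scipy.spatial.transform import Rotation as R
s=env.get_state();q=s['orientation'];r=R.from_quat([*q[1:],q[0]]).as_matrix()
print(s['clock'],s['tcp_pos'].round(4),'j',s['joint_pos'].round(2),'F',s['wrist_force'].round(1),'gap',s['finger_gap'].round(3))
y=r[:,1]; print('tool z',r[:,2].round(3),'y',y.round(3),'yaw(mod pi)',((np.arctan2(-y[0],y[1])+np.pi/2)%np.pi-np.pi/2).round(3))
# rotvec in world that brings tool z to straight down
print('level rot units',(np.cross(r[:,2],[0,0,-1])/np.deg2rad(8)).round(2))
E
python3 st.py
```

```text
Traceback (most recent call last):
  File "st.py", line 4, in <module>
    print(s['clock'],s['tcp_pos'].round(4),'j',s['joint_pos'].round(2),'F',s['wrist_force'].round(1),'gap',s['finger_gap'].round(3))
                                                                                                           ^^^^^^^^^^^^^^^^^^^^^
AttributeError: 'float' object has no attribute 'round'
```

Now I'll measure the bar in the wrist picture (with its saved calibration) while I read the tilt.

```bash
sed -i "s/s\['finger_gap'\].round(3)/round(s['finger_gap'],3)/" st.py; python3 st.py
python3 - <<'E'
from h import *
c=np.load("w1.npy",allow_pickle=True).item()
# bar silhouette corners in wrist picture w1 (read off): left end top/bottom ~ , right end
# right end face: visible right edge (338,72)-(336,126), left (196,64)-(195,116)
P=np.array([[338,72],[336,126],[205,64],[204,118]],float)
w=onplane("w",P,0.025,c);print(w.round(4).tolist(),w.mean(0))
print("cam",ray("w",P,c)[0], "topcam",ray("top",P)[0])
# project assumed bar axis ends in both views
cx,cy,yaw=0.467,0.009,-0.39
for L in(-.065,.065):
    e=[cx-np.sin(yaw)*L,cy+np.cos(yaw)*L,.025];print(L,np.round(e,3),proj("w",e,c),proj("top",e))
E
```

```text
4.65 [ 0.3778 -0.0271  0.2217] j [-0.25 -0.05 -0.37  1.26 -0.05  0.42] F [-0.2 -0.3  0.3] gap 0.068
tool z [-0.031 -0.04  -0.999] y [ 0.62   0.783 -0.05 ] yaw(mod pi) -0.669
level rot units [ 0.28 -0.22  0.  ]
[[0.4671, -0.0595, 0.025], [0.4206, -0.0423, 0.025], [0.5144, 0.0577, 0.025], [0.4692, 0.079, 0.025]] [0.46781816 0.00873519 0.025     ]
cam [ 0.43681453 -0.05410273  0.37407198] topcam [0.39374033 0.11418026 1.62325458]
-0.065 [ 0.442 -0.051  0.025] [[337.72298326 101.08846565]] [[363.85691648 231.53811486]]
0.065 [0.492 0.069 0.025] [[203.8165711   91.91582879]] [[325.54218804 214.57062765]]
```

servo_tool:
  increments:
    - {"claw": 0.2, "x": 0.5, "y": 0.85, "z": 0, "ax": 0.28, "ay": -0.22, "az": 1}
    - {"claw": 0.2, "x": 0.5, "y": 0.85, "z": 0, "ax": 0, "ay": 0, "az": 1}
    - {"claw": 0.2, "x": 0, "y": 0.8, "z": -0.5, "ax": 0, "ay": 0, "az": 0}
    - {"claw": 0.2, "x": 0, "y": 0, "z": -1, "ax": 0, "ay": 0, "az": 0}
    - {"claw": 0.2, "x": 0, "y": 0, "z": -1, "ax": 0, "ay": 0, "az": 0}

```text
clock: 5.15
tcp_pos: [0.4033, 0.0359, 0.1589]
orientation: [0.003, 0.196, 0.981, -0.001]
wrist_force: [0.3, 0.7, -0.6]
finger_gap: 0.0679
```

servo_tool:
  increments:
    - {"claw": 0.2, "x": 0, "y": 0, "z": -1, "ax": 0, "ay": 0, "az": 0}
    - {"claw": 0.2, "x": 0, "y": 0, "z": -1, "ax": 0, "ay": 0, "az": 0}
    - {"claw": 0.2, "x": 0, "y": 0, "z": -1, "ax": 0, "ay": 0, "az": 0}
    - {"claw": 0.2, "x": 0, "y": 0, "z": -1, "ax": 0, "ay": 0, "az": 0}
    - {"claw": 0.2, "x": 0, "y": 0, "z": -0.5, "ax": 0, "ay": 0, "az": 0}

```text
clock: 5.65
tcp_pos: [0.4014, 0.0355, 0.0448]
orientation: [0.0, 0.197, 0.98, -0.001]
wrist_force: [-0.5, -0.3, 0.4]
finger_gap: 0.0681
```

```bash
python3 st.py
python3 - <<'E'
from h import *
im=env.read_camera("side");cv2.imwrite("pics/side1.png",cv2.resize(im[150:270,220:400,::-1],None,fx=4.4,fy=4.4,interpolation=cv2.INTER_CUBIC))
E
```

```text
5.65 [0.4014 0.0355 0.0448] j [-0.11  0.13 -0.66  0.78 -0.    0.29] F [-0.5 -0.3  0.4] gap 0.068
tool z [ 0.001 -0.002 -1.   ] y [ 0.386  0.923 -0.001] yaw(mod pi) -0.396
level rot units [0.01 0.   0.  ]
```

View pics/side1.png

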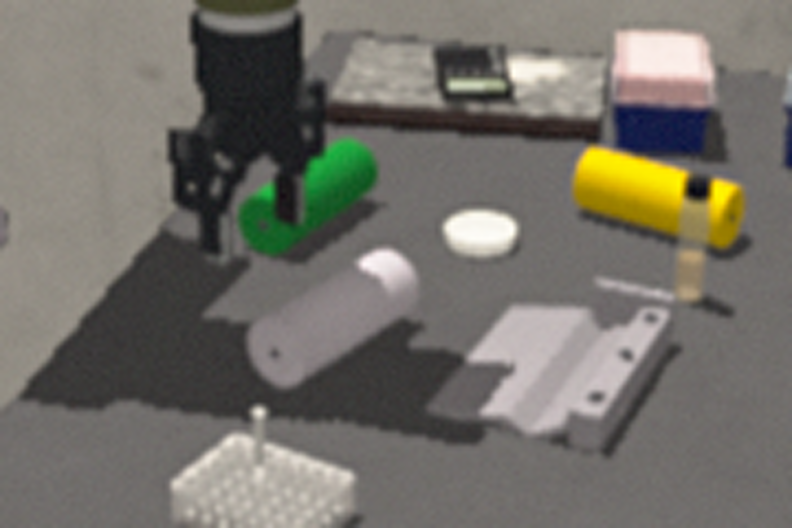

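Run:
```python
from h import *
for z in(.05,.04,.03,.02,.01):
  for d in(.034,.048):
    print(z,d,proj("side",[[.4014-.386*d,.0355-.923*d,z],[.4014+.386*d,.0355+.923*d,z]]).round(1).tolist())
print([213/4.4+220,255/4.4+150],[290/4.4+220,222/4.4+150])
```

```text
0.05 0.034 [[269.7, 212.3], [284.2, 204.5]]
0.05 0.048 [[266.6, 214.0], [287.0, 202.9]]
0.04 0.034 [[269.8, 215.2], [284.2, 207.3]]
0.04 0.048 [[266.7, 216.9], [287.1, 205.7]]
0.03 0.034 [[270.0, 218.1], [284.3, 210.1]]
0.03 0.048 [[266.9, 219.8], [287.1, 208.5]]
0.02 0.034 [[270.1, 220.9], [284.4, 212.8]]
0.02 0.048 [[267.0, 222.7], [287.2, 211.2]]
0.01 0.034 [[270.2, 223.7], [284.4, 215.6]]
0.01 0.048 [[267.1, 225.5], [287.2, 214.0]]
[268.4090909090909, 207.95454545454544] [285.9090909090909, 200.45454545454544]
```

servo_tool:
  increments:
    - {"claw": 0.2, "x": 0, "y": 0, "z": -0.2, "ax": 0, "ay": 0, "az": 0}
    - {"claw": 0.2, "x": 0, "y": 0, "z": -0.2, "ax": 0, "ay": 0, "az": 0}
    - {"claw": 0.2, "x": 0, "y": 0, "z": -0.2, "ax": 0, "ay": 0, "az": 0}
    - {"claw": 0.2, "x": 0, "y": 0, "z": -0.2, "ax": 0, "ay": 0, "az": 0}
    - {"claw": 0.2, "x": 0, "y": 0, "z": 0, "ax": 0, "ay": 0, "az": 0}

```text
clock: 6.2
tcp_pos: [0.4023, 0.0356, 0.0263]
orientation: [0.001, 0.196, 0.981, -0.001]
wrist_force: [-0.1, -0.6, 0.2]
finger_gap: 0.0683
```

Run:
```python
from h import *
im=env.read_camera("side");im=cv2.convertScaleAbs(im,alpha=1.8,beta=20);cv2.imwrite("pics/side2.png",cv2.resize(im[170:250,250:350,::-1],None,fx=7,fy=7,interpolation=cv2.INTER_CUBIC))
```

```text
(no output)
```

View pics/side2.png

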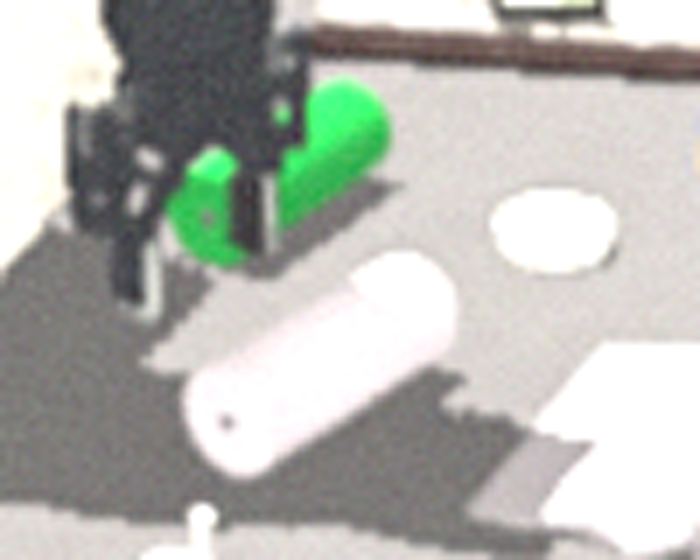

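Run:
```python
from h import *
print(proj("side",[[.4427,-.051,.025],[.4918,.069,.05]]))
for z in(.04,.03,.02,.01,0):
  a=[];
  for d in(-.034,-.034,.034):a.append([.4023+.925*.011+.386*d,.0355-.38*.011+.923*d,z])
  print(z,proj("side",a[1:]).round(1).tolist())
```

```text
[[281.40316758 230.44872735]
 [307.90069699 207.0252657 ]]
0.04 [[272.8, 216.3], [287.2, 208.2]]
0.03 [[272.9, 219.1], [287.2, 211.0]]
0.02 [[273.1, 222.0], [287.3, 213.8]]
0.01 [[273.2, 224.8], [287.4, 216.6]]
0 [[273.3, 227.7], [287.4, 219.3]]
```

servo_tool:
  increments:
    - {"claw": 0.2, "x": 0, "y": 0, "z": -0.1, "ax": 0, "ay": 0, "az": 0}
    - {"claw": 0.2, "x": 0, "y": 0, "z": -0.1, "ax": 0, "ay": 0, "az": 0}
    - {"claw": 0.2, "x": 0, "y": 0, "z": -0.1, "ax": 0, "ay": 0, "az": 0}
    - {"claw": 0.2, "x": 0, "y": 0, "z": 0, "ax": 0, "ay": 0, "az": 0}

```text
clock: 6.65
tcp_pos: [0.4022, 0.0356, 0.0188]
orientation: [0.001, 0.196, 0.981, -0.001]
wrist_force: [-0.6, -0.4, 0.4]
finger_gap: 0.0686
```

servo_tool:
  increments:
    - {"claw": 0.2, "x": 0, "y": 0, "z": -0.1, "ax": 0, "ay": 0, "az": 0}
    - {"claw": 0.2, "x": 0, "y": 0, "z": 0, "ax": 0, "ay": 0, "az": 0}

```text
clock: 6.85
tcp_pos: [0.4023, 0.0355, 0.0164]
orientation: [0.001, 0.196, 0.981, -0.001]
wrist_force: [0.2, -0.2, 0.1]
finger_gap: 0.068
```

servo_tool:
  increments:
    - {"claw": 0.2, "x": 0, "y": 0, "z": -0.1, "ax": 0, "ay": 0, "az": 0}
    - {"claw": 0.2, "x": 0, "y": 0, "z": 0, "ax": 0, "ay": 0, "az": 0}

```text
clock: 7.05
tcp_pos: [0.4024, 0.0355, 0.0139]
orientation: [0.001, 0.196, 0.981, -0.001]
wrist_force: [-0.7, -0.1, -0.6]
finger_gap: 0.0684
```

Run:
```python
from h import *
im=env.read_camera("side");im=cv2.convertScaleAbs(im,alpha=1.8,beta=20);cv2.imwrite("pics/side3.png",cv2.resize(im[180:250,250:330,::-1],None,fx=8,fy=8,interpolation=cv2.INTER_CUBIC))
```

```text
(no output)
```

View pics/side3.png

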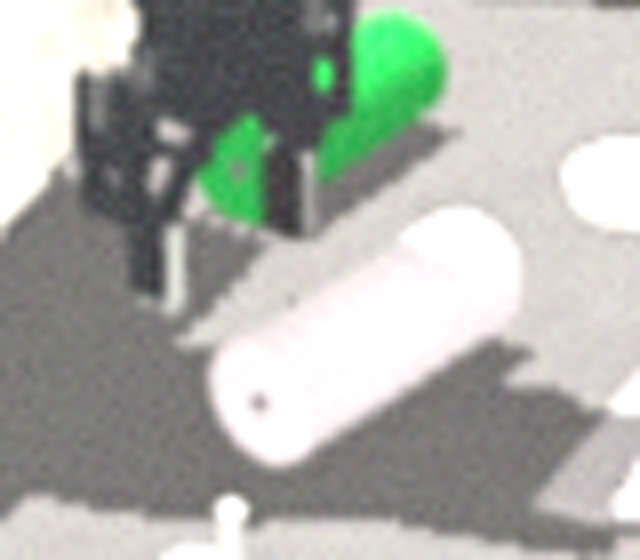

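servo_tool:
  increments:
    - {"claw": 0.2, "x": 0, "y": 0, "z": -0.1, "ax": 0, "ay": 0, "az": 0}
    - {"claw": 0.2, "x": 0, "y": 0, "z": -0.1, "ax": 0, "ay": 0, "az": 0}
    - {"claw": 0.2, "x": 0, "y": 0, "z": 0, "ax": 0, "ay": 0, "az": 0}

```text
clock: 7.4
tcp_pos: [0.4022, 0.0356, 0.0088]
orientation: [0.001, 0.196, 0.981, -0.001]
wrist_force: [0.3, 1.0, -0.8]
finger_gap: 0.0684
```

servo_tool:
  increments:
    - {"claw": 0.2, "x": 0, "y": 0, "z": -0.1, "ax": 0, "ay": 0, "az": 0}
    - {"claw": 0.2, "x": 0, "y": 0, "z": 0, "ax": 0, "ay": 0, "az": 0}

```text
clock: 7.6
tcp_pos: [0.4023, 0.0355, 0.0064]
orientation: [0.001, 0.196, 0.981, -0.001]
wrist_force: [-0.1, 0.6, -0.3]
finger_gap: 0.0686
```

servo_tool:
  increments:
    - {"claw": 0.2, "x": 0, "y": 0, "z": -0.1, "ax": 0, "ay": 0, "az": 0}
    - {"claw": 0.2, "x": 0, "y": 0, "z": 0, "ax": 0, "ay": 0, "az": 0}

```text
clock: 7.8
tcp_pos: [0.4023, 0.0355, 0.0039]
orientation: [0.001, 0.196, 0.981, -0.001]
wrist_force: [-0.5, -0.4, -0.9]
finger_gap: 0.068
```

Run:
```python
from h import *
im=env.read_camera("side");im=cv2.convertScaleAbs(im,alpha=1.8,beta=20);cv2.imwrite("pics/side4.png",cv2.resize(im[180:250,250:330,::-1],None,fx=8,fy=8,interpolation=cv2.INTER_CUBIC))
c=env.calibration("wrist")
im=env.read_camera("wrist");cv2.imwrite("pics/w4.png",im[:,:,::-1])
```

```text
(no output)
```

View pics/side4.png

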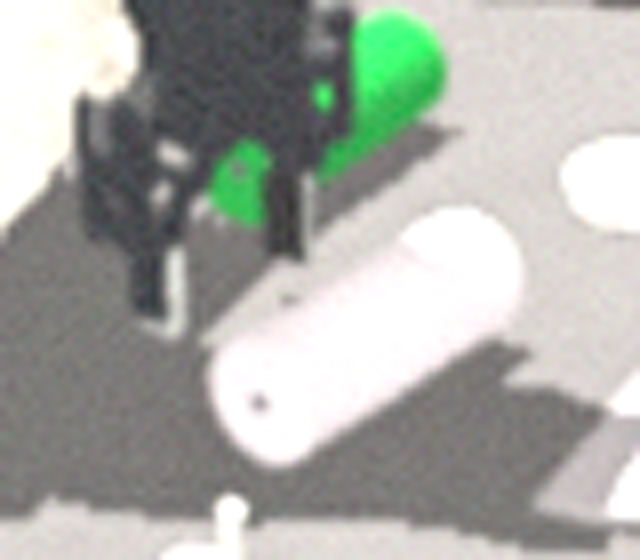

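View pics/w4.png

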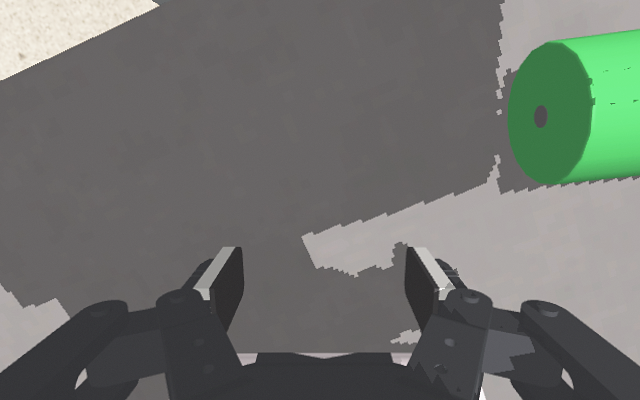

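servo_tool:
  increments:
    - {"claw": 0.2, "x": 0, "y": 0, "z": -0.12, "ax": 0, "ay": 0, "az": 0}
    - {"claw": 0.2, "x": 0, "y": 0, "z": 0, "ax": 0, "ay": 0, "az": 0}

```text
clock: 8.1
tcp_pos: [0.4023, 0.0356, 0.0009]
orientation: [0.001, 0.196, 0.981, -0.001]
wrist_force: [-0.6, -0.3, -0.6]
finger_gap: 0.0682
```

servo_tool:
  increments:
    - {"claw": 0.2, "x": 0, "y": 0, "z": -0.12, "ax": 0, "ay": 0, "az": 0}
    - {"claw": 0.2, "x": 0, "y": 0, "z": 0, "ax": 0, "ay": 0, "az": 0}

```text
clock: 8.3
tcp_pos: [0.4022, 0.0356, -0.0022]
orientation: [0.001, 0.196, 0.981, -0.001]
wrist_force: [-0.3, 0.9, 0.7]
finger_gap: 0.0683
```

servo_tool:
  increments:
    - {"claw": 0.2, "x": 0.37, "y": -0.15, "z": 0, "ax": 0, "ay": 0, "az": 0}
    - {"claw": 0.2, "x": 0.37, "y": -0.15, "z": 0, "ax": 0, "ay": 0, "az": 0}
    - {"claw": 0.2, "x": 0.2, "y": -0.08, "z": 0, "ax": 0, "ay": 0, "az": 0}
    - {"claw": 0.2, "x": 0.15, "y": -0.06, "z": 0, "ax": 0, "ay": 0, "az": 0}
    - {"claw": 0.2, "x": 0.15, "y": -0.06, "z": 0, "ax": 0, "ay": 0, "az": 0}

```text
clock: 8.8
tcp_pos: [0.4339, 0.0228, -0.0019]
orientation: [0.001, 0.197, 0.98, -0.001]
wrist_force: [-0.3, -0.3, 0.7]
finger_gap: 0.068
```

servo_tool:
  increments:
    - {"claw": 0.2, "x": 0.15, "y": -0.06, "z": 0, "ax": 0, "ay": 0, "az": 0}
    - {"claw": 0.2, "x": 0.15, "y": -0.06, "z": 0, "ax": 0, "ay": 0, "az": 0}
    - {"claw": 0.2, "x": 0.15, "y": -0.06, "z": 0, "ax": 0, "ay": 0, "az": 0}

```text
clock: 9.1
tcp_pos: [0.445, 0.0185, -0.0019]
orientation: [0.002, 0.196, 0.981, -0.001]
wrist_force: [-0.7, -0.0, 0.2]
finger_gap: 0.0682
```

```bash
python3 st.py
python3 - <<'E'
from h import *
im=env.read_camera("side");cv2.imwrite("pics/side5.png",cv2.resize(im[170:270,250:400,::-1],None,fx=5,fy=5,interpolation=cv2.INTER_CUBIC))
im=env.read_camera("top");cv2.imwrite("pics/top5.png",cv2.resize(im[130:260,270:440,::-1],None,fx=4.5,fy=4.5,interpolation=cv2.INTER_CUBIC))
E
```

```text
9.1 [ 0.445   0.0185 -0.0019] j [-0.14  0.27 -0.63  0.67 -0.    0.26] F [-0.7 -0.   0.2] gap 0.068
tool z [ 0.003 -0.002 -1.   ] y [ 0.385  0.923 -0.001] yaw(mod pi) -0.395
level rot units [0.01 0.02 0.  ]
```

View pics/side5.png

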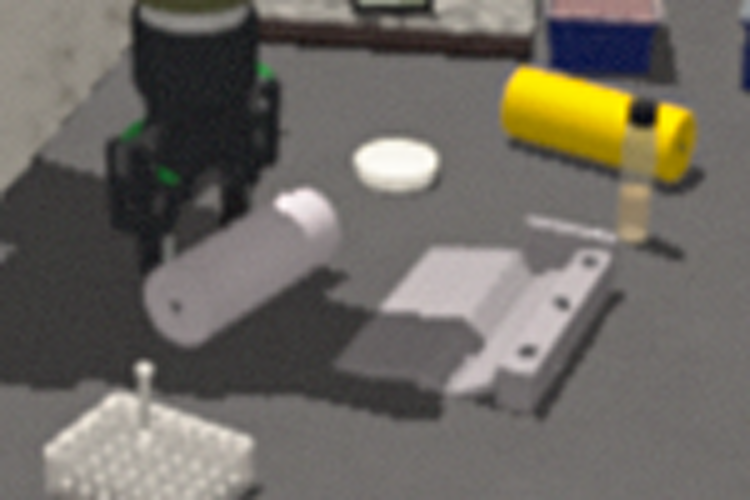

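View pics/top5.png

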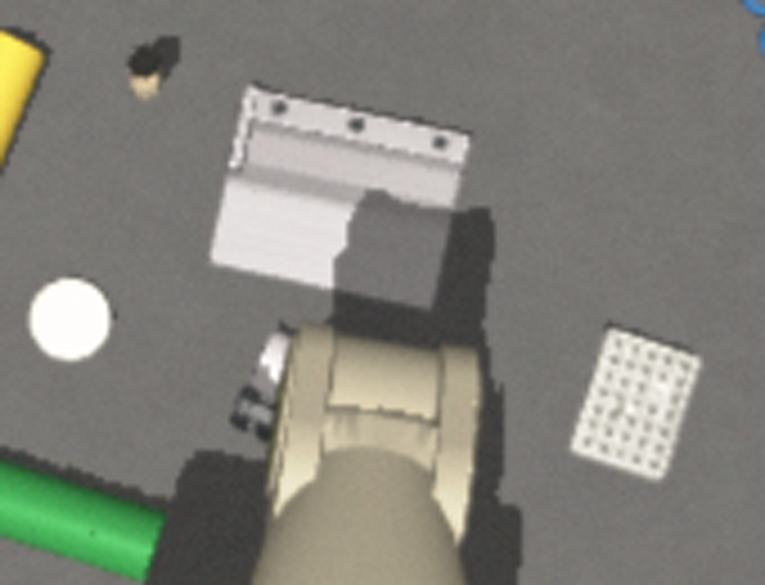

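Side view: the fingers touch the bar, and its right end centre is at crop (177,307), so it has moved about 10 mm. I'll keep pushing and turn slowly towards the groove's direction.

servo_tool:
  increments:
    - {"claw": 0.2, "x": 0.19, "y": -0.07, "z": 0, "ax": 0, "ay": 0, "az": 0.1}
    - {"claw": 0.2, "x": 0.19, "y": -0.07, "z": 0, "ax": 0, "ay": 0, "az": 0.1}
    - {"claw": 0.2, "x": 0.19, "y": -0.07, "z": 0, "ax": 0, "ay": 0, "az": 0.1}
    - {"claw": 0.2, "x": 0.19, "y": -0.07, "z": 0, "ax": 0, "ay": 0, "az": 0.1}
    - {"claw": 0.2, "x": 0.19, "y": -0.06, "z": 0, "ax": 0, "ay": 0, "az": 0.1}

```text
clock: 9.7
tcp_pos: [0.4691, 0.0098, -0.0018]
orientation: [0.002, 0.162, 0.987, -0.001]
wrist_force: [-0.4, 0.4, 0.4]
finger_gap: 0.0685
```

servo_tool:
  increments:
    - {"claw": 0.2, "x": 0.19, "y": -0.06, "z": 0, "ax": 0, "ay": 0, "az": 0.15}
    - {"claw": 0.2, "x": 0.19, "y": -0.06, "z": 0, "ax": 0, "ay": 0, "az": 0.15}
    - {"claw": 0.2, "x": 0.19, "y": -0.06, "z": 0, "ax": 0, "ay": 0, "az": 0.15}
    - {"claw": 0.2, "x": 0.19, "y": -0.05, "z": 0, "ax": 0, "ay": 0, "az": 0.15}
    - {"claw": 0.2, "x": 0.19, "y": -0.05, "z": 0, "ax": 0, "ay": 0, "az": 0.15}

```text
clock: 10.2
tcp_pos: [0.4927, 0.0029, -0.0019]
orientation: [0.002, 0.109, 0.994, -0.001]
wrist_force: [0.0, 0.7, 0.3]
finger_gap: 0.0684
```

```bash
python3 st.py
python3 - <<'E'
from h import *
im=env.read_camera("side");cv2.imwrite("pics/side6.png",cv2.resize(im[170:270,250:400,::-1],None,fx=5,fy=5,interpolation=cv2.INTER_CUBIC))
c=env.calibration("wrist");np.save("w6.npy",c,allow_pickle=True)
im=env.read_camera("wrist");cv2.imwrite("pics/w6.png",im[:,:,::-1])
E
```

```text
10.2 [ 0.4927  0.0029 -0.0019] j [-0.16  0.34 -0.51  0.71 -0.    0.06] F [0.  0.7 0.3] gap 0.068
tool z [ 0.003 -0.001 -1.   ] y [ 0.218  0.976 -0.001] yaw(mod pi) -0.219
level rot units [0.01 0.02 0.  ]
```

View pics/side6.png

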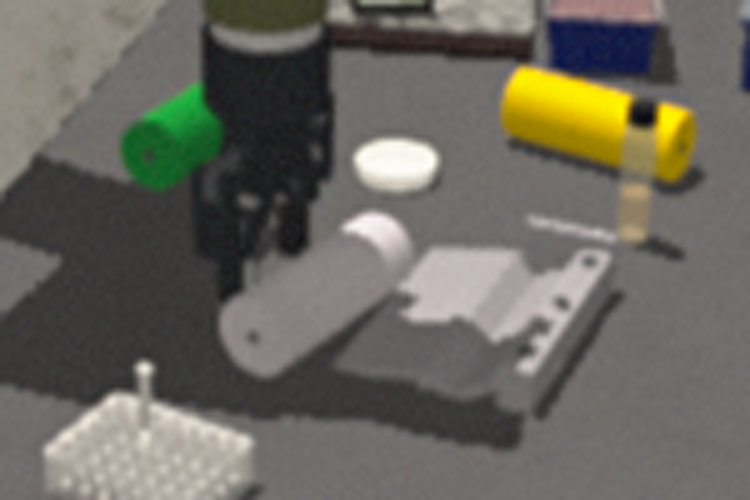

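View pics/w6.png

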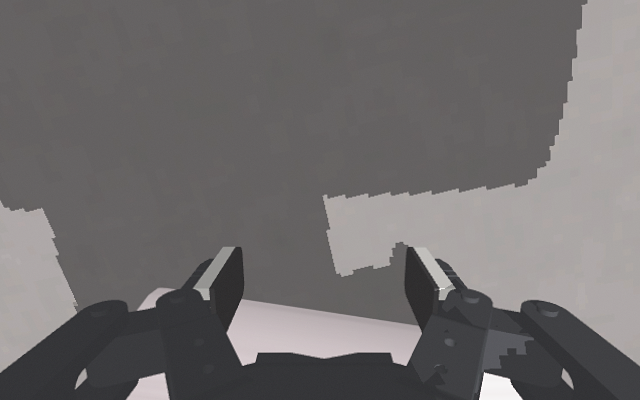

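servo_tool:
  increments:
    - {"claw": 0.2, "x": 0.2, "y": -0.04, "z": 0, "ax": 0, "ay": 0, "az": 0.1}
    - {"claw": 0.2, "x": 0.2, "y": -0.04, "z": 0, "ax": 0, "ay": 0, "az": 0.1}
    - {"claw": 0.2, "x": 0.2, "y": -0.04, "z": 0, "ax": 0, "ay": 0, "az": 0.08}
    - {"claw": 0.2, "x": 0.2, "y": -0.04, "z": 0, "ax": 0, "ay": 0, "az": 0}
    - {"claw": 0.2, "x": 0.2, "y": -0.04, "z": 0, "ax": 0, "ay": 0, "az": 0}

```text
clock: 10.8
tcp_pos: [0.5174, -0.002, -0.0019]
orientation: [0.001, 0.091, 0.996, -0.001]
wrist_force: [-1.5, 0.3, 0.9]
finger_gap: 0.0683
```

```bash
python3 st.py
python3 - <<'E'
from h import *
im=env.read_camera("side");cv2.imwrite("pics/side7.png",cv2.resize(im[170:270,250:400,::-1],None,fx=5,fy=5,interpolation=cv2.INTER_CUBIC))
im=env.read_camera("wrist");cv2.imwrite("pics/w7.png",im[:,:,::-1])
E
```

```text
10.8 [ 0.5174 -0.002  -0.0019] j [-0.16  0.38 -0.45  0.73 -0.    0.02] F [-1.5  0.3  0.9] gap 0.068
tool z [ 0.003 -0.001 -1.   ] y [ 0.181  0.983 -0.001] yaw(mod pi) -0.182
level rot units [0.01 0.02 0.  ]
```

View pics/side7.png

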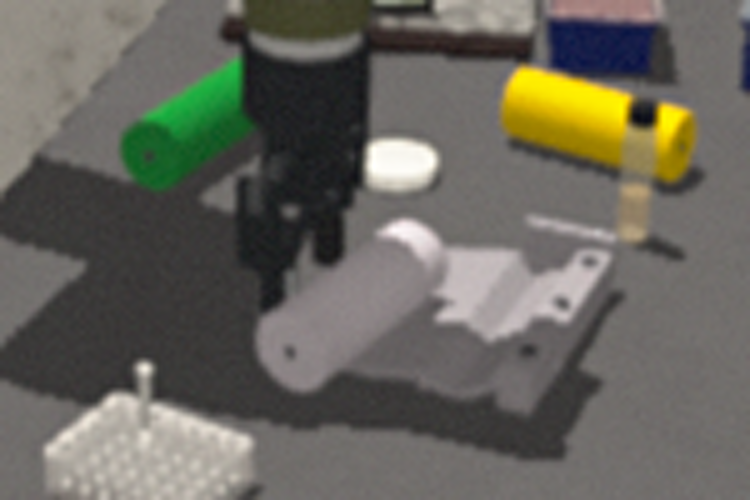

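View pics/w7.png

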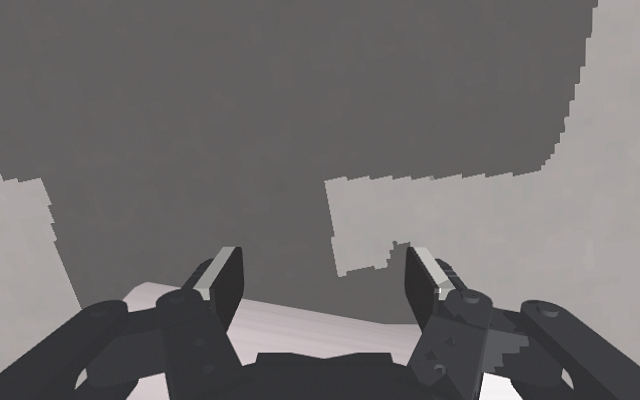

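servo_tool:
  increments:
    - {"claw": 0.2, "x": 0.16, "y": -0.03, "z": 0.04, "ax": 0, "ay": 0, "az": 0}
    - {"claw": 0.2, "x": 0.16, "y": -0.03, "z": 0.04, "ax": 0, "ay": 0, "az": 0}
    - {"claw": 0.2, "x": 0.16, "y": -0.03, "z": 0.04, "ax": 0, "ay": 0, "az": 0}
    - {"claw": 0.2, "x": 0.16, "y": -0.03, "z": 0.04, "ax": 0, "ay": 0, "az": 0}
    - {"claw": 0.2, "x": 0.16, "y": -0.03, "z": 0.04, "ax": 0, "ay": 0, "az": 0}

```text
clock: 11.4
tcp_pos: [0.5371, -0.0057, 0.0032]
orientation: [0.001, 0.091, 0.996, -0.001]
wrist_force: [-3.8, 0.1, 1.5]
finger_gap: 0.0684
```

```bash
python3 st.py
python3 - <<'E'
from h import *
im=env.read_camera("side");cv2.imwrite("pics/side8.png",cv2.resize(im[170:270,250:400,::-1],None,fx=5,fy=5,interpolation=cv2.INTER_CUBIC))
im=env.read_camera("wrist");cv2.imwrite("pics/w8.png",im[:,:,::-1])
E
```

```text
11.4 [ 0.5371 -0.0057  0.0032] j [-0.16  0.41 -0.39  0.77 -0.    0.02] F [-3.8  0.1  1.5] gap 0.068
tool z [ 0.002 -0.001 -1.   ] y [ 0.181  0.983 -0.001] yaw(mod pi) -0.182
level rot units [0.01 0.02 0.  ]
```

View pics/side8.png

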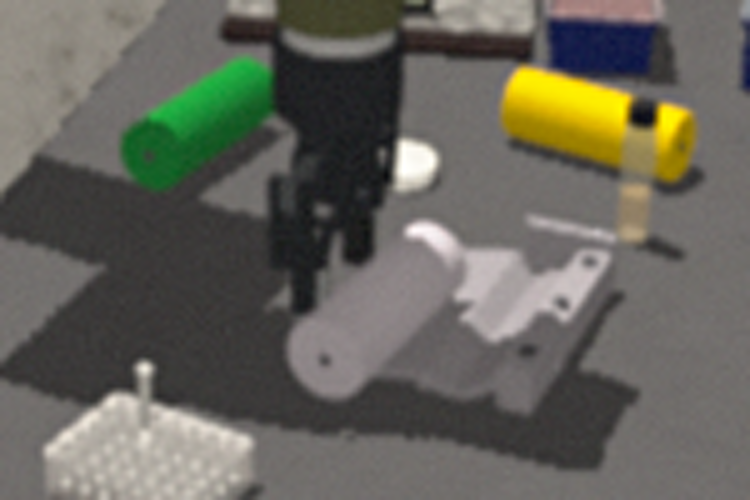

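View pics/w8.png

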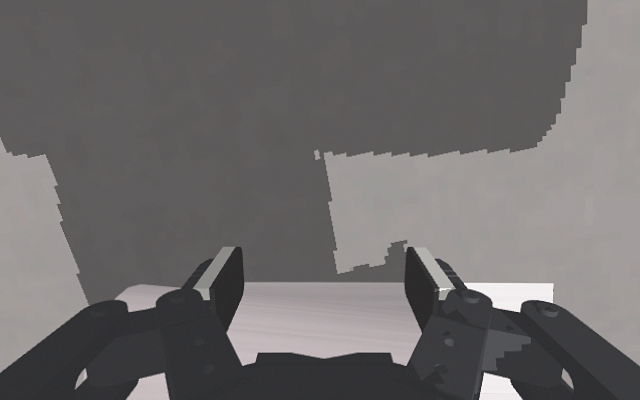

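Wrist view: the bar's edge (row 284) is now parallel to the fingers and both touch it. I'll push on up the ramp.

servo_tool:
  increments:
    - {"claw": 0.2, "x": 0.16, "y": -0.03, "z": 0.03, "ax": 0, "ay": 0, "az": 0}
    - {"claw": 0.2, "x": 0.16, "y": -0.03, "z": 0.03, "ax": 0, "ay": 0, "az": 0}
    - {"claw": 0.2, "x": 0.16, "y": -0.03, "z": 0.03, "ax": 0, "ay": 0, "az": 0}
    - {"claw": 0.2, "x": 0.16, "y": -0.03, "z": 0.03, "ax": 0, "ay": 0, "az": 0}
    - {"claw": 0.2, "x": 0.16, "y": -0.03, "z": 0.03, "ax": 0, "ay": 0, "az": 0}

```text
clock: 12.0
tcp_pos: [0.5578, -0.0095, 0.007]
orientation: [0.002, 0.091, 0.996, -0.0]
wrist_force: [-4.1, 0.1, 2.2]
finger_gap: 0.068
```

servo_tool:
  increments:
    - {"claw": 0.2, "x": 0.16, "y": -0.03, "z": 0.03, "ax": 0, "ay": 0, "az": 0}
    - {"claw": 0.2, "x": 0.16, "y": -0.03, "z": 0.03, "ax": 0, "ay": 0, "az": 0}
    - {"claw": 0.2, "x": 0.16, "y": -0.03, "z": 0.02, "ax": 0, "ay": 0, "az": 0}
    - {"claw": 0.2, "x": 0.16, "y": -0.03, "z": 0, "ax": 0, "ay": 0, "az": 0}

```text
clock: 12.4
tcp_pos: [0.5742, -0.0126, 0.0091]
orientation: [0.002, 0.091, 0.996, -0.0]
wrist_force: [-1.2, 0.8, -0.5]
finger_gap: 0.0686
```

```bash
python3 st.py
python3 - <<'E'
from h import *
im=env.read_camera("side");cv2.imwrite("pics/side9.png",cv2.resize(im[170:270,250:400,::-1],None,fx=5,fy=5,interpolation=cv2.INTER_CUBIC))
E
```

```text
12.4 [ 0.5742 -0.0126  0.0091] j [-0.16  0.46 -0.29  0.82 -0.    0.02] F [-1.2  0.8 -0.5] gap 0.069
tool z [ 0.004 -0.001 -1.   ] y [ 0.181  0.984 -0.001] yaw(mod pi) -0.182
level rot units [0.01 0.03 0.  ]
```

View pics/side9.png

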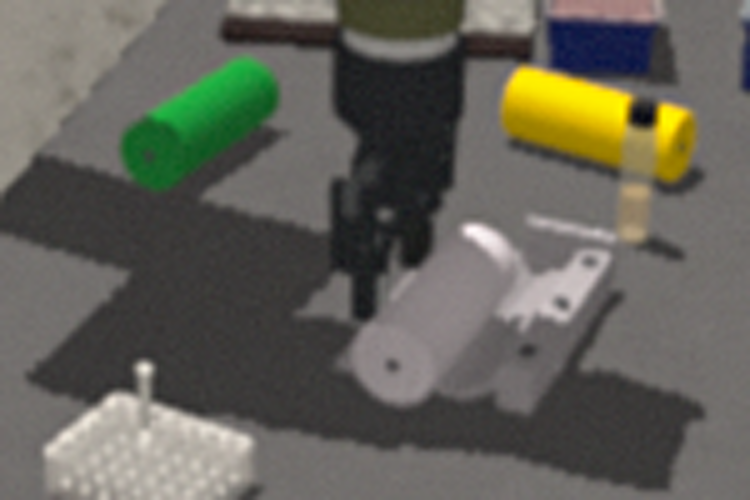

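servo_tool:
  increments:
    - {"claw": 0.2, "x": 0.12, "y": -0.02, "z": 0.02, "ax": 0, "ay": 0, "az": 0}
    - {"claw": 0.2, "x": 0.12, "y": -0.02, "z": 0.02, "ax": 0, "ay": 0, "az": 0}
    - {"claw": 0.2, "x": 0.12, "y": -0.02, "z": 0, "ax": 0, "ay": 0, "az": 0}
    - {"claw": 0.2, "x": 0, "y": 0, "z": 0, "ax": 0, "ay": 0, "az": 0}

```text
clock: 12.85
tcp_pos: [0.5831, -0.0141, 0.01]
orientation: [0.002, 0.091, 0.996, -0.001]
wrist_force: [-0.4, 0.7, 0.7]
finger_gap: 0.0684
```

```bash
python3 st.py
python3 - <<'E'
from h import *
im=env.read_camera("side");cv2.imwrite("pics/side10.png",cv2.resize(im[170:270,250:400,::-1],None,fx=5,fy=5,interpolation=cv2.INTER_CUBIC))
E
```

```text
12.85 [ 0.5831 -0.0141  0.01  ] j [-0.16  0.47 -0.27  0.83 -0.    0.02] F [-0.4  0.7  0.7] gap 0.068
tool z [ 0.004 -0.001 -1.   ] y [ 0.181  0.984 -0.001] yaw(mod pi) -0.182
level rot units [0.01 0.03 0.  ]
```

View pics/side10.png

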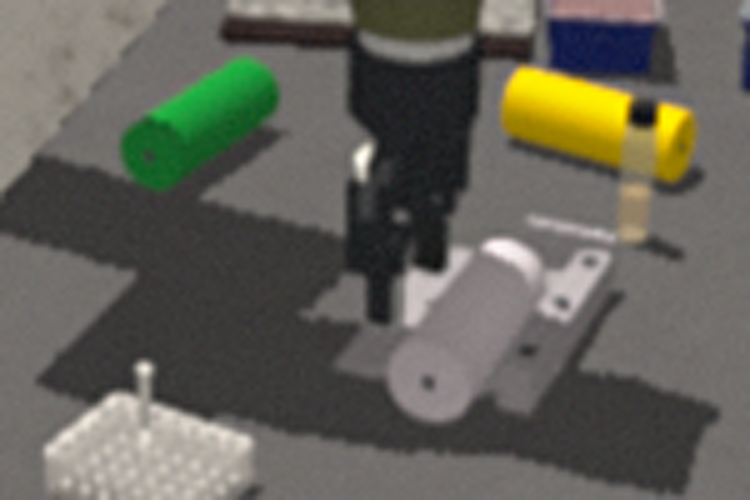

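The bar has dropped into the groove. I'll back off, rise, shut the fingers and measure it.

servo_tool:
  increments:
    - {"claw": 0.2, "x": -0.8, "y": 0.14, "z": 0.2, "ax": 0, "ay": 0, "az": 0}
    - {"claw": 0.2, "x": -0.8, "y": 0.14, "z": 1, "ax": 0, "ay": 0, "az": 0}
    - {"claw": 1, "x": 0, "y": 0, "z": 1, "ax": 0, "ay": 0, "az": 0}
    - {"claw": 1, "x": 0, "y": -1, "z": 1, "ax": 0, "ay": 0, "az": 0}
    - {"claw": 1, "x": 0, "y": -1, "z": 1, "ax": 0, "ay": 0, "az": 0}

```text
clock: 13.4
tcp_pos: [0.5418, -0.0567, 0.116]
orientation: [0.002, 0.09, 0.996, -0.001]
wrist_force: [0.4, -0.9, -0.1]
finger_gap: 0.025
```

servo_tool:
  increments:
    - {"claw": 1, "x": 0, "y": -1, "z": 0, "ax": 0, "ay": 0, "az": 0}
    - {"claw": 1, "x": 0, "y": -1, "z": 0, "ax": 0, "ay": 0, "az": 0}
    - {"claw": 1, "x": 0, "y": -1, "z": 0, "ax": 0, "ay": 0, "az": 0}
    - {"claw": 1, "x": 0, "y": -1, "z": 0, "ax": 0, "ay": 0, "az": 0}
    - {"claw": 1, "x": 0, "y": 0, "z": 0, "ax": 0, "ay": 0, "az": 0}

```text
clock: 13.9
tcp_pos: [0.5424, -0.1598, 0.115]
orientation: [0.002, 0.093, 0.996, -0.001]
wrist_force: [-0.1, -0.4, 0.2]
finger_gap: 0.0001
```

```bash
python3 st.py
python3 - <<'E'
from h import *
c=env.calibration("wrist");np.save("w11.npy",c,allow_pickle=True)
im=env.read_camera("wrist");cv2.imwrite("pics/w11.png",im[:,:,::-1])
im=env.read_camera("top");cv2.imwrite("pics/top11r.png",im[:,:,::-1]);cv2.imwrite("pics/top11.png",cv2.resize(im[130:260,270:440,::-1],None,fx=4.5,fy=4.5,interpolation=cv2.INTER_CUBIC))
im=env.read_camera("side");cv2.imwrite("pics/side11.png",cv2.resize(im[170:270,250:400,::-1],None,fx=5,fy=5,interpolation=cv2.INTER_CUBIC))
E
```

```text
13.9 [ 0.5424 -0.1598  0.115 ] j [-0.43  0.34 -0.18  1.04 -0.   -0.24] F [-0.1 -0.4  0.2] gap 0.0
tool z [ 0.004 -0.003 -1.   ] y [ 0.184  0.983 -0.002] yaw(mod pi) -0.185
level rot units [0.02 0.03 0.  ]
```

View pics/top11.png

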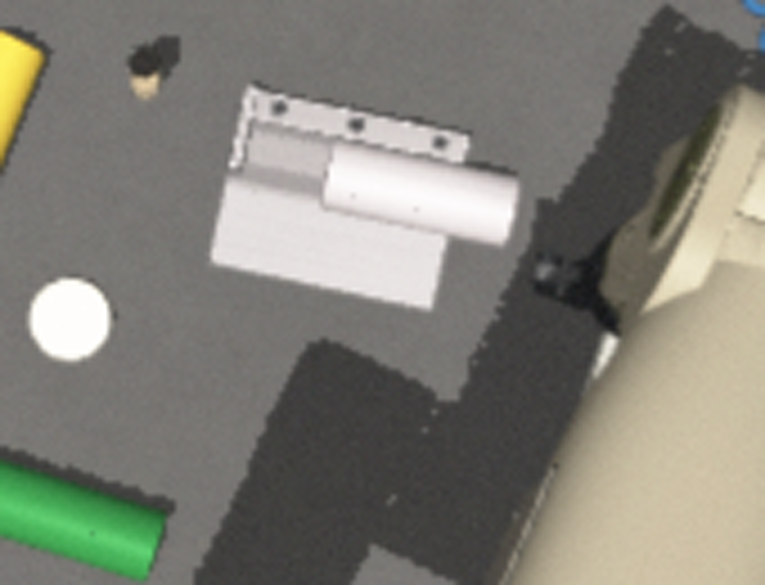

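View pics/side11.png

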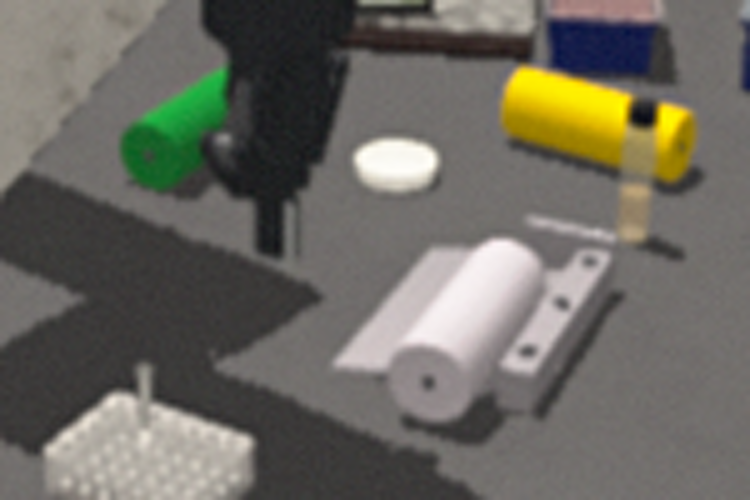

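View pics/w11.png

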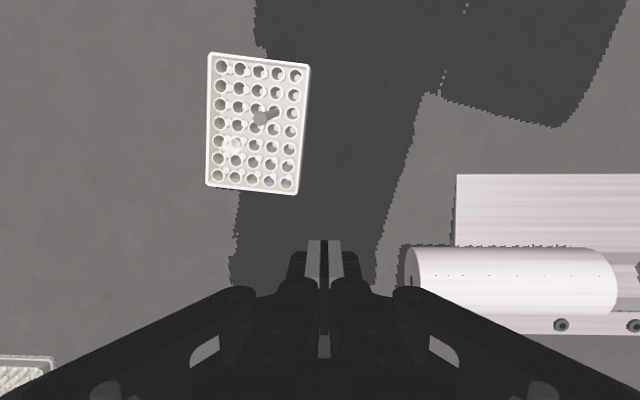

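Run:
```python
from h import *
c=np.load("w11.npy",allow_pickle=True).item()
O=np.array([.635,.008]);x=np.array([np.cos(-.18),np.sin(-.18)]);y=np.array([-x[1],x[0]])
def V(p): return [(np.array(p[:2])-O)@x,(np.array(p[:2])-O)@y]
for n,uv,z,cc in(("top",[509/4.5+269.6,211/4.5+129.6],.031,None),("side",[428/5+249.6,382/5+169.6],.031,None),("w",[408,280],.031,c)):
    p=onplane(n,[uv],z,cc)[0];print(n,p.round(4),np.round(V(p),4))
# tip height: shut tip at wrist px (324,240)ray at tcp xy
s=env.get_state();o,d=ray("w",[[324,240],[308,240],[342,240]],c);print(o,d)
R=c["world_to_cam"]
k=(22/1000)/( (342-308)/c["K"][0,0]);print("if 2 finger tips visible width is w, depth=",k)
# closest approach of tip ray to the vertical line through the tcp
for i in range(1):
    t=((s['tcp_pos'][:2]-o[:2])@d[i,:2])/(d[i,:2]@d[i,:2]);print("z at tcp xy",(o+t*d[i]))
im=cv2.imread("pics/w11.png")[230:360,240:400];cv2.imwrite("pics/w11c.png",cv2.resize(cv2.convertScaleAbs(im,alpha=1.8),None,fx=4.5,fy=4.5))
```

```text
top [ 0.6154 -0.1063  0.031 ] [ 0.0011 -0.1159]
side [ 0.6141 -0.1042  0.031 ] [-0.0005 -0.1142]
w [ 0.6132 -0.1089  0.031 ] [-0.0005 -0.1189]
[ 0.47782183 -0.14695398  0.26728436] [[ 0.36624586 -0.06969515 -0.93488371]
 [ 0.35776185 -0.1147022  -0.93482422]
 [ 0.3757773  -0.01906067 -0.9349542 ]]
if 2 finger tips visible width is w, depth= 0.2259672198982303
z at tcp xy [ 0.54140526 -0.15905365  0.10498051]
```

View pics/w11c.png

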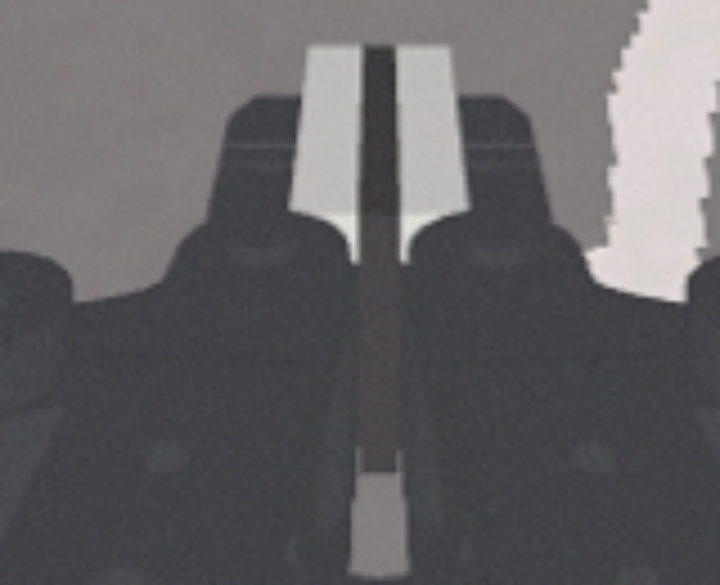

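Run:
```python
from h import *
for z in(.14,.13,.12,.11,.1):print(z,proj("side",[[.5424,-.1598,z],[.5535,-.1615,z]]).round(1).tolist())
print(258/5+169.6, 298/5+249.6)
```

```text
0.14 [[304.7, 217.0], [308.8, 217.9]]
0.13 [[304.7, 220.5], [308.8, 221.3]]
0.12 [[304.7, 223.9], [308.8, 224.8]]
0.11 [[304.7, 227.3], [308.7, 228.2]]
0.1 [[304.7, 230.7], [308.7, 231.6]]
221.2 309.2
```

Both views put the bar's right end at block (0, −0.115), so it is seated and needs about +57 mm of sliding. I'll turn the tool 90° so the flat side of the shut fingers faces the end, then move to the right of it.

servo_tool:
  increments:
    - {"claw": 1, "x": 0.5, "y": 0.1, "z": 0, "ax": 0, "ay": 0, "az": -1}
    - {"claw": 1, "x": 0.5, "y": 0.1, "z": 0, "ax": 0, "ay": 0, "az": -1}
    - {"claw": 1, "x": 0.5, "y": 0.1, "z": 0, "ax": 0, "ay": 0, "az": -1}
    - {"claw": 1, "x": 0.5, "y": 0.1, "z": 0, "ax": 0, "ay": 0, "az": -1}
    - {"claw": 1, "x": 0.5, "y": 0, "z": 0, "ax": 0, "ay": 0, "az": -1}

```text
clock: 14.55
tcp_pos: [0.6051, -0.145, 0.1149]
orientation: [0.001, 0.428, 0.904, -0.001]
wrist_force: [-0.5, -0.2, -0.9]
finger_gap: 0.0001
```

servo_tool:
  increments:
    - {"claw": 1, "x": 0.06, "y": 0, "z": 0, "ax": 0, "ay": 0, "az": -1}
    - {"claw": 1, "x": 0, "y": 0, "z": 0, "ax": 0, "ay": 0, "az": -1}
    - {"claw": 1, "x": 0, "y": 0, "z": 0, "ax": 0, "ay": 0, "az": -1}
    - {"claw": 1, "x": 0, "y": 0, "z": 0, "ax": 0, "ay": 0, "az": -1}
    - {"claw": 1, "x": 0, "y": 0, "z": 0, "ax": 0, "ay": 0, "az": -1}

```text
clock: 15.05
tcp_pos: [0.6061, -0.1453, 0.1148]
orientation: [0.001, 0.711, 0.703, -0.001]
wrist_force: [0.8, 0.4, -0.1]
finger_gap: -0.0
```

servo_tool:
  increments:
    - {"claw": 1, "x": 0, "y": 0, "z": -0.8, "ax": 0, "ay": 0, "az": -1}
    - {"claw": 1, "x": 0, "y": 0, "z": -0.8, "ax": 0, "ay": 0, "az": -0.25}
    - {"claw": 1, "x": 0, "y": 0, "z": -0.8, "ax": 0, "ay": 0, "az": 0}
    - {"claw": 1, "x": 0, "y": 0, "z": 0, "ax": 0, "ay": 0, "az": 0}

```text
clock: 15.45
tcp_pos: [0.6038, -0.1446, 0.0519]
orientation: [-0.002, 0.768, 0.641, -0.003]
wrist_force: [-1.3, -0.8, -0.6]
finger_gap: 0.0001
```

```bash
python3 st.py
python3 - <<'E'
from h import *
c=env.calibration("wrist");np.save("w12.npy",c,allow_pickle=True)
im=env.read_camera("wrist");cv2.imwrite("pics/w12.png",im[:,:,::-1])
im=env.read_camera("side");cv2.imwrite("pics/side12.png",cv2.resize(im[170:270,250:400,::-1],None,fx=5,fy=5,interpolation=cv2.INTER_CUBIC))
E
```

```text
15.45 [ 0.6038 -0.1446  0.0519] j [-0.36  0.5  -0.1   0.98 -0.    1.39] F [-1.3 -0.8 -0.6] gap 0.0
tool z [-0.007 -0.001 -1.   ] y [ 0.984 -0.179 -0.007] yaw(mod pi) 1.391
level rot units [ 0.01 -0.05  0.  ]
```

View pics/side12.png

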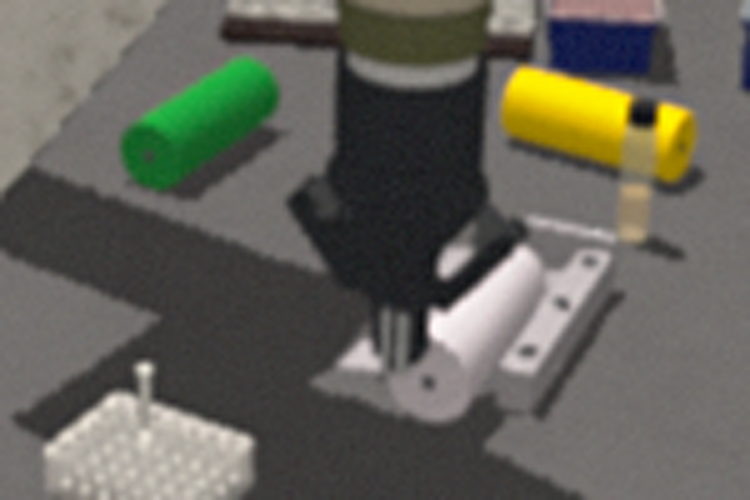

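View pics/w12.png

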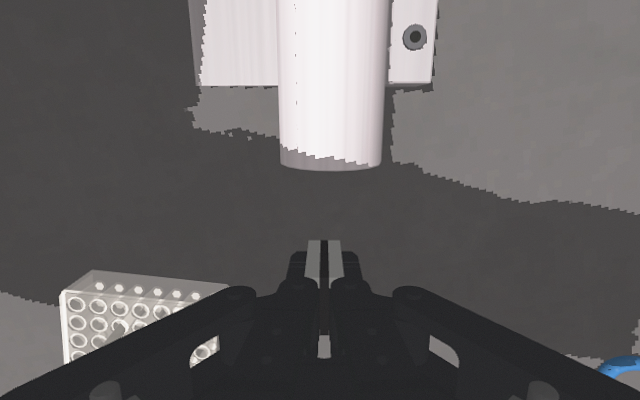

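servo_tool:
  increments:
    - {"claw": 1, "x": 0.12, "y": 0, "z": -0.8, "ax": 0, "ay": 0, "az": 0}
    - {"claw": 1, "x": 0, "y": 0, "z": -0.8, "ax": 0, "ay": 0, "az": 0}
    - {"claw": 1, "x": 0, "y": 0, "z": -0.15, "ax": 0, "ay": 0, "az": 0}
    - {"claw": 1, "x": 0, "y": 0, "z": 0, "ax": 0, "ay": 0, "az": 0}

```text
clock: 15.95
tcp_pos: [0.6093, -0.1466, 0.0116]
orientation: [0.001, 0.768, 0.64, -0.002]
wrist_force: [0.3, -1.4, 0.4]
finger_gap: 0.0001
```

```bash
python3 st.py
python3 - <<'E'
from h import *
im=env.read_camera("side");cv2.imwrite("pics/side13.png",cv2.resize(im[170:270,250:400,::-1],None,fx=5,fy=5,interpolation=cv2.INTER_CUBIC))
E
```

```text
15.95 [ 0.6093 -0.1466  0.0116] j [-0.36  0.54 -0.14  0.89 -0.    1.39] F [ 0.3 -1.4  0.4] gap 0.0
tool z [-0.002 -0.003 -1.   ] y [ 0.984 -0.18  -0.001] yaw(mod pi) 1.389
level rot units [ 0.02 -0.01  0.  ]
```

View pics/side13.png

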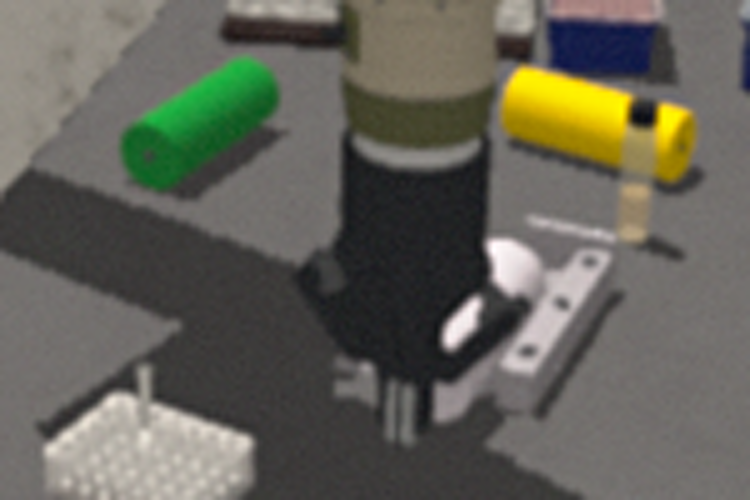

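servo_tool:
  increments:
    - {"claw": 1, "x": 0.04, "y": 0.22, "z": -0.08, "ax": 0, "ay": 0, "az": 0}
    - {"claw": 1, "x": 0.04, "y": 0.22, "z": 0, "ax": 0, "ay": 0, "az": 0}
    - {"claw": 1, "x": 0.04, "y": 0.22, "z": 0, "ax": 0, "ay": 0, "az": 0}
    - {"claw": 1, "x": 0.04, "y": 0.22, "z": 0, "ax": 0, "ay": 0, "az": 0}
    - {"claw": 1, "x": 0.03, "y": 0.16, "z": 0, "ax": 0, "ay": 0, "az": 0}

```text
clock: 16.5
tcp_pos: [0.6142, -0.1202, 0.0094]
orientation: [0.001, 0.768, 0.64, -0.001]
wrist_force: [1.5, 0.0, -0.4]
finger_gap: -0.0003
```

servo_tool:
  increments:
    - {"claw": 1, "x": 0.03, "y": 0.16, "z": 0, "ax": 0, "ay": 0, "az": 0}
    - {"claw": 1, "x": 0.03, "y": 0.16, "z": 0, "ax": 0, "ay": 0, "az": 0}
    - {"claw": 1, "x": 0.03, "y": 0.16, "z": 0, "ax": 0, "ay": 0, "az": 0}
    - {"claw": 1, "x": 0.03, "y": 0.16, "z": 0, "ax": 0, "ay": 0, "az": 0}

```text
clock: 16.9
tcp_pos: [0.6171, -0.1052, 0.0093]
orientation: [0.001, 0.769, 0.64, -0.002]
wrist_force: [-1.8, -3.8, 2.0]
finger_gap: -0.0002
```

```bash
python3 st.py
python3 - <<'E'
from h import *
im=env.read_camera("side");cv2.imwrite("pics/side14.png",cv2.resize(im[170:270,250:400,::-1],None,fx=5,fy=5,interpolation=cv2.INTER_CUBIC))
im=env.read_camera("wrist");cv2.imwrite("pics/w14.png",im[:,:,::-1])
E
```

```text
16.9 [ 0.6171 -0.1052  0.0093] j [-0.29  0.55 -0.14  0.88 -0.    1.46] F [-1.8 -3.8  2. ] gap -0.0
tool z [-0.001 -0.004 -1.   ] y [ 0.983 -0.181 -0.   ] yaw(mod pi) 1.388
level rot units [ 0.03 -0.01  0.  ]
```

View pics/side14.png

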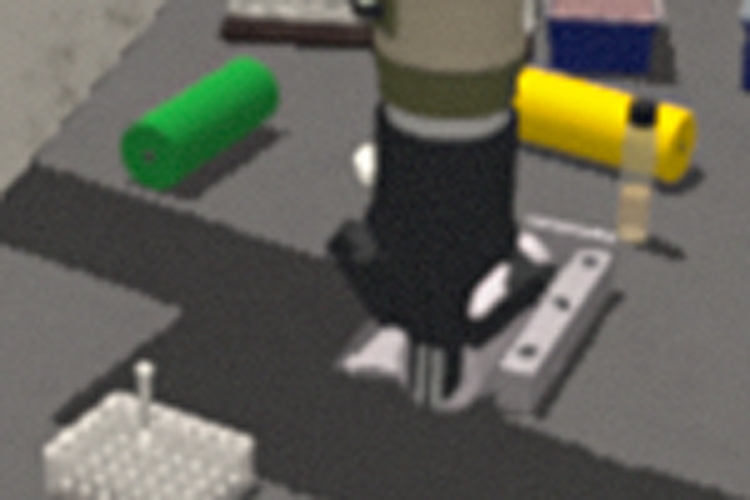

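View pics/w14.png

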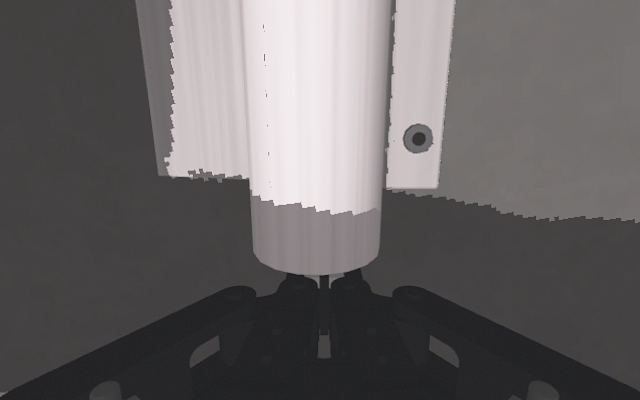

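servo_tool:
  increments:
    - {"claw": 1, "x": 0.03, "y": 0.16, "z": 0, "ax": 0, "ay": 0, "az": 0}
    - {"claw": 1, "x": 0.03, "y": 0.16, "z": 0, "ax": 0, "ay": 0, "az": 0}
    - {"claw": 1, "x": 0.03, "y": 0.16, "z": 0, "ax": 0, "ay": 0, "az": 0}
    - {"claw": 1, "x": 0.03, "y": 0.16, "z": 0, "ax": 0, "ay": 0, "az": 0}
    - {"claw": 1, "x": 0.03, "y": 0.16, "z": 0, "ax": 0, "ay": 0, "az": 0}

```text
clock: 17.5
tcp_pos: [0.621, -0.0847, 0.0092]
orientation: [0.001, 0.768, 0.64, -0.001]
wrist_force: [-0.6, -4.0, 1.6]
finger_gap: 0.0002
```

servo_tool:
  increments:
    - {"claw": 1, "x": 0.03, "y": 0.16, "z": 0, "ax": 0, "ay": 0, "az": 0}
    - {"claw": 1, "x": 0.03, "y": 0.16, "z": 0, "ax": 0, "ay": 0, "az": 0}
    - {"claw": 1, "x": 0.03, "y": 0.16, "z": 0, "ax": 0, "ay": 0, "az": 0}
    - {"claw": 1, "x": 0.03, "y": 0.16, "z": 0, "ax": 0, "ay": 0, "az": 0}

```text
clock: 17.9
tcp_pos: [0.6239, -0.0687, 0.0092]
orientation: [0.001, 0.768, 0.64, -0.002]
wrist_force: [0.0, -4.1, 1.4]
finger_gap: -0.0002
```

```bash
python3 st.py
python3 - <<'E'
from h import *
im=env.read_camera("side");cv2.imwrite("pics/side15.png",cv2.resize(im[170:270,250:400,::-1],None,fx=5,fy=5,interpolation=cv2.INTER_CUBIC))
im=env.read_camera("wrist");cv2.imwrite("pics/w15.png",im[:,:,::-1])
E
```

```text
17.9 [ 0.6239 -0.0687  0.0092] j [-0.24  0.55 -0.14  0.89 -0.    1.52] F [ 0.  -4.1  1.4] gap -0.0
tool z [-0.001 -0.003 -1.   ] y [ 0.983 -0.181 -0.001] yaw(mod pi) 1.389
level rot units [ 0.02 -0.01  0.  ]
```

View pics/w15.png

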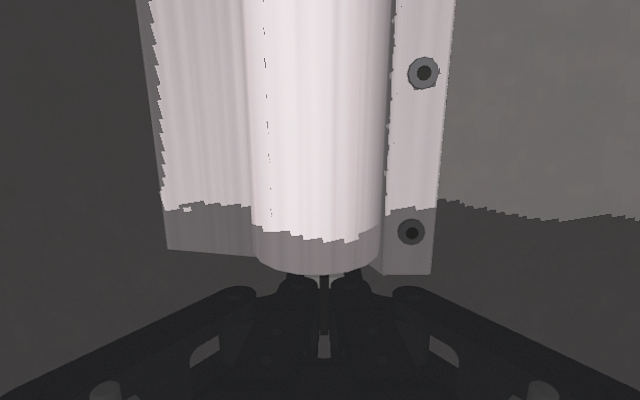

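servo_tool:
  increments:
    - {"claw": 1, "x": 0.01, "y": 0.08, "z": 0, "ax": 0, "ay": 0, "az": 0}
    - {"claw": 1, "x": 0.01, "y": 0.08, "z": 0, "ax": 0, "ay": 0, "az": 0}
    - {"claw": 1, "x": 0.01, "y": 0.08, "z": 0, "ax": 0, "ay": 0, "az": 0}

```text
clock: 18.3
tcp_pos: [0.6245, -0.0629, 0.0091]
orientation: [0.001, 0.768, 0.64, -0.002]
wrist_force: [-0.2, -3.8, 0.5]
finger_gap: -0.0001
```

servo_tool:
  increments:
    - {"claw": 1, "x": 0.01, "y": 0.05, "z": 0, "ax": 0, "ay": 0, "az": 0}

```text
clock: 18.4
tcp_pos: [0.6248, -0.0616, 0.0091]
orientation: [0.001, 0.768, 0.64, -0.002]
wrist_force: [0.1, -2.9, 0.9]
finger_gap: -0.0002
```

servo_tool:
  increments:
    - {"claw": 1, "x": 0.01, "y": 0.05, "z": 0, "ax": 0, "ay": 0, "az": 0}

```text
clock: 18.5
tcp_pos: [0.6249, -0.0604, 0.0091]
orientation: [0.001, 0.768, 0.64, -0.002]
wrist_force: [-0.3, -3.7, -0.3]
finger_gap: 0.0001
```

servo_tool:
  increments:
    - {"claw": 1, "x": 0.01, "y": 0.05, "z": 0, "ax": 0, "ay": 0, "az": 0}

```text
clock: 18.6
tcp_pos: [0.625, -0.0601, 0.0091]
orientation: [0.001, 0.769, 0.64, -0.002]
wrist_force: [-1.3, -8.4, 1.2]
finger_gap: -0.0001
```

servo_tool:
  increments:
    - {"claw": 1, "x": 0.01, "y": 0.05, "z": 0, "ax": 0, "ay": 0, "az": 0}

```text
clock: 18.7
tcp_pos: [0.625, -0.0601, 0.0091]
orientation: [0.002, 0.769, 0.639, -0.003]
wrist_force: [-3.0, -13.4, 1.1]
finger_gap: -0.0002
```

servo_tool:
  increments:
    - {"claw": 1, "x": 0.01, "y": 0.05, "z": 0, "ax": 0, "ay": 0, "az": 0}

```text
clock: 18.8
tcp_pos: [0.6249, -0.0602, 0.0091]
orientation: [0.003, 0.769, 0.639, -0.004]
wrist_force: [-3.8, -18.0, 1.0]
finger_gap: 0.0002
```

The force rose and the TCP stopped at the predicted place, so the bar is against the stop. I'll back straight off along the groove, then rise.

servo_tool:
  increments:
    - {"claw": 1, "x": -0.03, "y": -0.16, "z": 0, "ax": 0, "ay": 0, "az": 0}
    - {"claw": 1, "x": -0.1, "y": -0.5, "z": 0, "ax": 0, "ay": 0, "az": 0}
    - {"claw": 1, "x": -0.18, "y": -0.98, "z": 0, "ax": 0, "ay": 0, "az": 0}
    - {"claw": 1, "x": -0.18, "y": -0.98, "z": 0.8, "ax": 0, "ay": 0, "az": 0}
    - {"claw": 1, "x": 0, "y": -0.5, "z": 1, "ax": 0, "ay": 0, "az": 0}

```text
clock: 19.3
tcp_pos: [0.6114, -0.1356, 0.0529]
orientation: [-0.001, 0.769, 0.64, -0.002]
wrist_force: [-0.1, 1.1, -0.3]
finger_gap: -0.0001
```

servo_tool:
  increments:
    - {"claw": 1, "x": 0, "y": -1, "z": 1, "ax": 0, "ay": 0, "az": 0}
    - {"claw": 1, "x": -0.5, "y": -1, "z": 1, "ax": 0, "ay": 0, "az": 0}
    - {"claw": 1, "x": -0.5, "y": -1, "z": 1, "ax": 0, "ay": 0, "az": 0}
    - {"claw": 1, "x": 0, "y": -1, "z": 0, "ax": 0, "ay": 0, "az": 0}
    - {"claw": 1, "x": 0, "y": 0, "z": 0, "ax": 0, "ay": 0, "az": 0}

```text
clock: 19.8
tcp_pos: [0.5887, -0.238, 0.1302]
orientation: [0.002, 0.769, 0.639, -0.001]
wrist_force: [0.6, 0.1, -0.1]
finger_gap: 0.0002
```

```bash
python3 st.py
python3 - <<'E'
from h import *
im=env.read_camera("top");cv2.imwrite("pics/top16r.png",im[:,:,::-1]);cv2.imwrite("pics/top16.png",cv2.resize(im[130:260,270:440,::-1],None,fx=4.5,fy=4.5,interpolation=cv2.INTER_CUBIC))
im=env.read_camera("side");cv2.imwrite("pics/side16.png",cv2.resize(im[170:270,250:400,::-1],None,fx=5,fy=5,interpolation=cv2.INTER_CUBIC))
E
```

```text
19.8 [ 0.5887 -0.238   0.1302] j [-0.51  0.46  0.04  1.15 -0.    1.25] F [ 0.6  0.1 -0.1] gap 0.0
tool z [ 0.001 -0.004 -1.   ] y [ 0.983 -0.184  0.002] yaw(mod pi) 1.386
level rot units [0.03 0.01 0.  ]
```

View pics/top16.png

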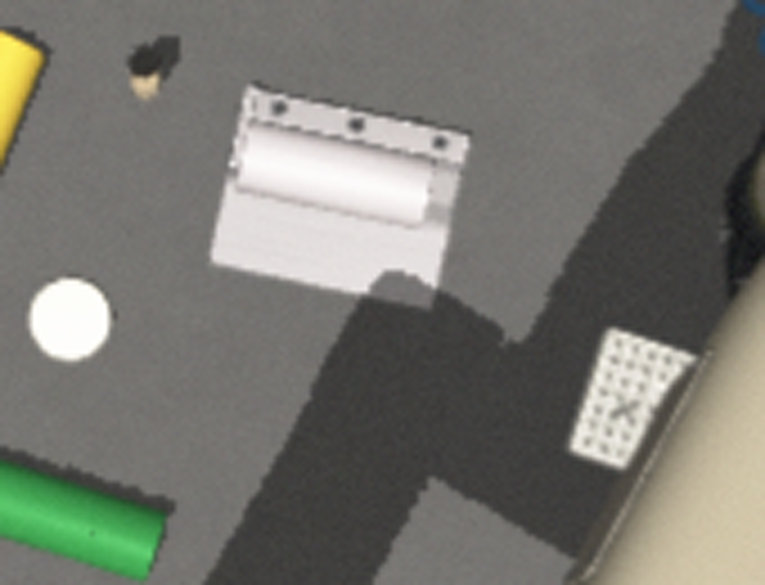

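View pics/side16.png

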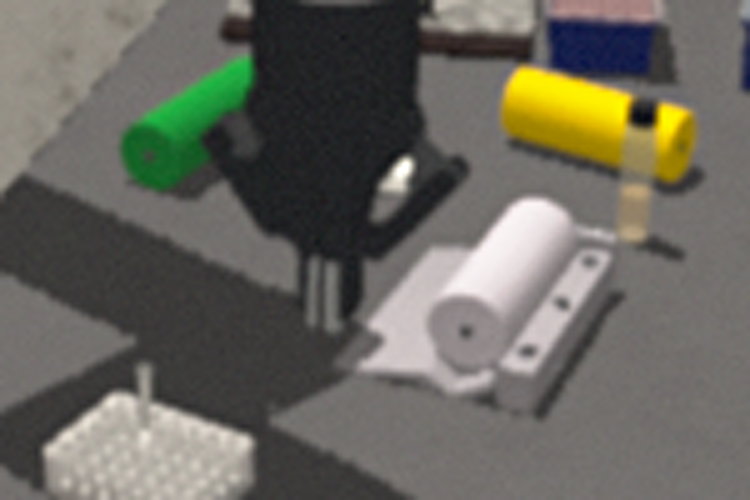

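Run:
```python
from h import *
O=np.array([.635,.008]);x=np.array([np.cos(-.18),np.sin(-.18)]);y=np.array([-x[1],x[0]])
for n,uv in(("top",[424/4.5+269.6,194/4.5+129.6]),("side",[466/5+249.6,331/5+169.6])):
    p=onplane(n,[uv],.031)[0][:2]-O;print(n,p@x,p@y)
a,b=[cv2.imread(f"pics/{f}.png")[...,:].astype(int) for f in("top0","top16r")]
for k,(r0,r1,c0,c1) in dict(vial=(135,156,296,312),dish=(188,214,274,298),tipbox=(90,185,170,228)).items(): print(k,abs(a-b)[r0:r1,c0:c1].mean())
print(env.get_state()['wrist_force'],env.get_state()['qvel'].round(4)); 
env.hand_in()
```

```text
top 0.0005874802537188901 -0.055804122996247624
side -0.0005451560526140972 -0.05431389243984155
vial 7.493055555555555
dish 6.009081196581197
tipbox 7.566606170598911
[ 0.19859587  0.09568273 -0.38075369] [ 0.0252  0.0029 -0.0157  0.0025 -0.0012  0.0013]
the job is handed in; nothing more can be done
```

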